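# Steady a rocking drawer cabinet and stock it

## Task

The little push-open drawer cabinet on the dispensary counter sags and rocks: screw its two front feet down by their knobs until it stands level and firm on all four feet. Then push the closed drawer front in so that the latch springs it open, pull it out, lay all the small cartons that lie loose beside it on the counter on the drawer's floor, and push the drawer shut until it stays latched. Do not shove the cabinet about or knock over the bottles and the jar.

Things in the scene. Friction and masses are not known exactly. Their poses are not given: they have to be found in the camera images.
- table: The dispensary counter, light grey; flat; its top is at z = 0. Origin: a point of its top.
- cab: Push-open drawer cabinet: grey sheet-metal case 200 mm deep (x), 300 wide (y), underside 28 and top 118 mm above the counter when level, 6 to 8 kg. Origin: under the case's middle, in the plane of the two rear feet's undersides. -x is its front (drawer side), +y its left as the robot sees it, z up. Its two front screw feet adjust, the rear ones do not.
- lugs (a point): Point midway between the two front lugs, at the height of their tops (50 mm up, 70 mm in front of the cabinet's origin). Each lug is a steel bar 28 mm wide (x) that sticks out of the case's side wall and carries a screw foot 215 mm left or right of this point, 65 mm from the side wall. Axes as the cabinet's.
- foot_fl: Front left screw foot (+y): rubber pad, steel spindle through the lug, black star knob on top, all one piece. Origin: middle of the pad's underside; z up the spindle, x and y turn with it. 6 mm a turn: clockwise seen from above screws it down. Starts 2 to 7 mm too high. Right when its origin has z = 0 in the cabinet's frame, within 0.7 mm of it or so; the rubber takes up that much.
- grip_fl (a point): On the axis of the front left knob, 94 mm above the foot's origin. The knob is round, 40 mm across, and spans 14 mm below to 8 mm above this point; it sinks with the foot. When the foot is right, 30 mm are clear between lug top and knob. Turning takes 0.1 to 0.15 N m; it stays where it is left.
- foot_fr: Front right screw foot (-y): rubber pad, steel spindle through the lug, black star knob on top, all one piece. Origin: middle of the pad's underside; z up the spindle, x and y turn with it. 6 mm a turn: clockwise seen from above screws it down. Starts 2 to 7 mm too high. Right when its origin has z = 0 in the cabinet's frame, within 0.7 mm of it or so; the rubber takes up that much.
- grip_fr (a point): On the axis of the front right knob, 94 mm above the foot's origin. The knob is round, 40 mm across, and spans 14 mm below to 8 mm above this point; it sinks with the foot. When the foot is right, 30 mm are clear between lug top and knob. Turning takes 0.1 to 0.15 N m; it stays where it is left.
- foot_rl: Rear left fixed rubber foot, 36 mm across, 80 mm behind the cabinet's origin and 135 mm to the left. Origin: the middle of its underside.
- foot_rr: Rear right fixed rubber foot, 36 mm across, 80 mm behind the cabinet's origin and 135 mm to the right. Origin: the middle of its underside.
- drawer (a joint): Slide of the drawer to the cabinet's front (-x), m. 0 (to 0.001) = latched; -0.0045 = pushed in to the stop; 0.038 to 0.05 = sprung open; 0.13 = fully out. Push-push latch: pushed from 0 to the stop (3.5 mm may do) and let go, it springs open; pushed back in from open to the stop and let go, it stays latched. The spring pushes with 2 to 3 N below 0.042, friction is about 1 N.
- panel_top (a point): Middle of the top edge of the drawer front, 116 mm up when level: a plain white panel without a handle, 14 mm thick (x), 296 wide (y), 86 high, reaching 7 mm in front of this point. Latched, its back is 4.5 mm off the case; sprung open, 40 mm or more, enough to grip it over its top edge. Axes as the cabinet's.
- drawer_in (a point): Middle of the drawer's inner floor (43 mm above the counter when level). Inside it is 166 mm long (x from -83 mm at the front panel to +83), 264 wide (y), open above, with side walls 50 mm high; the rear part is under the case: with joint drawer at 0.125 only x from -83 to +46 mm is open. Axes as the cabinet's.
- carton1: A small white medicine carton with a printed band, 80 mm long (x), 36 wide (y), 32 high, 40 g, lying flat on the counter beside the cabinet. Origin: middle of its underside. Two to four such cartons are there; four fit side by side in the drawer, lengthwise along x, 60 mm apart.
- carton2: A small white medicine carton with a printed band, 80 mm long (x), 36 wide (y), 32 high, 40 g, lying flat on the counter beside the cabinet. Origin: middle of its underside. Two to four such cartons are there; four fit side by side in the drawer, lengthwise along x, 60 mm apart.
- carton3: A small white medicine carton with a printed band, 80 mm long (x), 36 wide (y), 32 high, 40 g, lying flat on the counter beside the cabinet. Origin: middle of its underside. Two to four such cartons are there; four fit side by side in the drawer, lengthwise along x, 60 mm apart.
- carton4: A small white medicine carton with a printed band, 80 mm long (x), 36 wide (y), 32 high, 40 g, lying flat on the counter beside the cabinet. Origin: middle of its underside. Two to four such cartons are there; four fit side by side in the drawer, lengthwise along x, 60 mm apart.
- bottle1: Small amber glass bottle, 40 mm across, 65 mm high, standing on the counter at the left; origin under its middle, z up. Leave it standing.
- bottle2: The same at the right.
- bottle3: Large amber glass bottle, 60 mm across, 110 mm high, standing beside the cabinet; origin under its middle, z up. Leave it standing.
- jar: White plastic jar, 64 mm across, 75 mm high, standing beside the cabinet; origin under its middle, z up. Leave it standing.
There are look-alikes about, which are no part of the job. What is shaped like the carton2 but blue or yellow is not meant.

How it is judged:
By the outcome, as a careful person would: the job done as asked, in the order asked, and still so for the second after the job is handed in, with the robot touching nothing.
Of carton1, carton2, carton3, carton4 only 2 to 4 are there at a start; the rules pass over those that are not, and their reading is None.
At some moment in a run one of carton1, carton2, carton3, carton4 may be knocked a few centimetres aside while the robot is not near it.
Once in a run the grip may slacken for a moment while it holds something.
It also fails if it takes over 210 s, if anything falls off the work surface, if the arm or the gripper's body presses on something with over 40 N, if the wrist force passes 120 N, or if a joint passes its speed limit or range.

## Robot

A 6-joint arm with a two-finger parallel gripper is mounted at the origin on the work surface. World frame = base frame: x ahead of the robot, y to its left, z up, the work surface at z = 0. Lengths are in m, angles in rad, forces in N, time in s.
With the tool pointing down it reaches from about 0.25 to 0.725 m from the base axis. Payload 4 kg.
Tool frame: the origin (TCP) lies midway between the tips of the shut fingers; the grasp point (between the pads) lies 19 mm behind it; z points along the fingers, y is the direction in which the jaws open and shut (so a half turn about z gives the same grasp; the last joint's range is limited). The gripper opens to 85 mm and grips with 20 to 120 N. Pads are 22 mm wide; open, the fingers measure 114 mm over their backs; the gripper's body (76 mm by 85 mm) begins 54 mm behind the grasp point. The pads swing forward as they close: fully open they stand 13 mm farther back than shut.
Start: joints at [1.173, 0.241, 0.005, 1.335, 0, 1.571], TCP at [0.194, 0.461, 0.231] pointing down, gripper open.
Joint ranges: [-2.72, 2.72], [-1.05, 1.87], [-1.09, 1.28], [-1.99, 2.15], [-1.42, 1.44], [-3.14, 3.14]. Speed limits (rad/s): [2.79, 2.79, 3.14, 3.14, 3.14, 3.14].

## Interface

Orientations are given as a unit quaternion [x, y, z, w].
In Python, from workcell import get_obs, camera, camera_model, job_done, masks_of gives the robot as it stands.
- The arm moves only by the tool jog_arm, never from a script. Its argument "deltas" is a list that holds one entry, the list of rows, each a list of 7 numbers: the shift along the tool's x, y, z in mm, then the turn, a rotation vector about the tool's x, y, z in degrees, then the finger opening in mm, from 0 to 85.4. A call has 1 to 5 rows; each row shifts and turns the pose as measured when the row begins, along the tool's axes as they then stand; what a row does not reach is not made up. A row lasts 1/10 s, in which the tool goes at most 50 mm and 8.59 degrees, less where a joint would pass 70% of its speed; a pose out of reach is approached as far as the arm can. A call with a gripper value outside its range is refused whole. The fingers move at their own pace and stop on an object; the grip force is fixed at half the most. Time passes only in rows, so rows that do not move let the fingers close. It gives the time, the measured TCP pose, the force and the opening at its end, in the units of the state.
- get_obs(): the state, without advancing time (a new reading comes with each control period).
- camera(name): name is "side" or "top" or "wrist"; returns the picture (384x512x3 uint8, red, green, blue); there is no depth.
- camera_model(name): a dict with "fovy" (degrees; the focal length in pixels is half the picture's height over the tangent of half this angle, whatever the lens; pixels are square), "cx", "cy" (the principal point, pixels), "pose" (4x4, takes a point from camera to world coordinates); the wrist camera has in their place "T_tool_cam" (4x4, takes a point from camera to tool coordinates, whose origin is the TCP and whose axes are the flange's). Camera axes: x right, y down, z forward; pixel columns grow to the right and rows downward; lengths in m; the calibration is good to about 2 mm. The wrist camera is an equidistant fisheye: a pixel r from the principal point sees the ray r / f radians off the axis. A picture is of the moment at which its call begins: read the wrist's pose just before it. camera_model takes no time and is no camera call.
- job_done(): hands the job in, once; it reports no verdict.
Trained networks look in the newest picture that a camera, given by its name, has taken for a name from the list of things; names that differ only in an ending like _2 or _b are one class to them, and where a whole thing is asked for, a point or a joint stands for the part that bears it (a point fixed in the world has none). Each returns a list of dicts, best first, with "conf" (0 to 1); they miss things now and then, are a little off and sometimes report something else, mostly with a low value. They report only what shows in the picture. A call takes as long as a camera call. They do not tell look-alikes from the thing itself.
- masks_of(target, camera): "pixels" (384x512 bool, what is visible of it) and "at" ([column, row] in pixels, amid what is visible of it).
The state is a dict: "clock": time; "joint_pos": joint angles; "joint_vel": joint speeds; "tau": joint torques, N m; "eef_pos": TCP position; "tool_rot": TCP orientation; "ft_force": force on the tool from outside, world axes, zero at the start; "ft_torque": the same for the moment, N m; "grip_width": finger opening in m.
Only numpy, scipy, OpenCV 4.12 (cv2) and the standard library are available. Lean on these libraries where they do the work, as an engineer would, in place of code of your own. Each camera call takes 0.05 s, during which the arm holds its last target. There are 200 camera calls.

## Working session

There is one attempt and no reset: what is moved stays moved. The work goes in short steps, Python scripts to look and compute and a tool call to move; the robot and the scene stay as the last step left them, time stands still between calls to the robot, and variables do not carry over. Pictures are saved under pics/ and viewed, about 12 in all and at most 16, crops included, and the job is handed in when it is done.

Besides the shell and the picture viewer there is one more tool, called after ">>>" by a JSON object that holds its "api" and its "payload". jog_arm: Moves the arm, as the interface text tells. Its arguments: {"type":"object","properties":{"deltas":{"type":"array"}},"required":["deltas"]}

```bash
mkdir -p pics; ls; cat > h.py <<'E'
import numpy as np, cv2
from workcell import *
from scipy.spatial.transform import Rotation as R
def save(img,name,crop=None,s=1):
    if crop: img=img[crop[1]:crop[3],crop[0]:crop[2]]
    cv2.imwrite('pics/'+name,cv2.resize(img[:,:,::-1],None,fx=s,fy=s,interpolation=cv2.INTER_CUBIC))
def ray(cam,px,obs=None):
    m=camera_model(cam); f=192/np.tan(np.radians(m['fovy'])/2)
    d=np.array([(px[0]-m['cx'])/f,(px[1]-m['cy'])/f,1.])
    if cam=='wrist':
        r=np.hypot(d[0],d[1]); d=np.array([*(d[:2]/max(r,1e-9)*np.sin(r)),np.cos(r)])
        T=np.eye(4);T[:3,:3]=R.from_quat(obs['tool_rot']).as_matrix();T[:3,3]=obs['eef_pos']
        T=T@m['T_tool_cam']
    else: T=np.array(m['pose'])
    return T[:3,3],T[:3,:3]@d
def atz(cam,px,z,obs=None):
    o,d=ray(cam,px,obs); return o+d*(z-o[2])/d[2]
def proj(cam,p,obs=None):
    m=camera_model(cam); f=192/np.tan(np.radians(m['fovy'])/2)
    if cam=='wrist':
        T=np.eye(4);T[:3,:3]=R.from_quat(obs['tool_rot']).as_matrix();T[:3,3]=obs['eef_pos'];T=T@m['T_tool_cam']
    else: T=np.array(m['pose'])
    q=T[:3,:3].T@(np.array(p)-T[:3,3])
    if cam=='wrist':
        r=np.hypot(q[0],q[1]);a=np.arctan2(r,q[2]);return np.array([m['cx'],m['cy']])+f*a*q[:2]/r
    return np.array([m['cx'],m['cy']])+f*q[:2]/q[2]
E
python3 - <<'E'
from h import *
o=get_obs();print({k:np.round(v,3).tolist() for k,v in o.items()})
for c in('top','side'):
    im=camera(c);save(im,c+'0.png',s=1.5)
    print(c,np.round(camera_model(c)['pose'],3).tolist(),camera_model(c)['fovy'])
    for n in('cab','grip_fl','carton1','drawer','bottle1','bottle3','jar','foot_rl'):
        try:
            for d in masks_of(n,c):
                print(n,round(d['conf'],2),np.round(d['at']),d['pixels'].sum())
        except Exception as e: print(n,e)
print(camera_model('wrist'))
E
```

```text
pics
{'clock': 0.0, 'joint_pos': [1.173, 0.241, 0.004, 1.335, -0.0, 1.571], 'joint_vel': [-0.0, 0.001, -0.001, -0.001, -0.001, 0.001], 'tau': [0.001, -37.232, 25.241, 0.017, -0.0, -0.0], 'eef_pos': [0.193, 0.46, 0.23], 'tool_rot': [0.198, 0.98, -0.001, -0.0], 'ft_force': [0.018, -0.221, -0.341], 'ft_torque': [0.036, -0.047, 0.055], 'grip_width': 0.085}
top [[-0.024, -0.993, 0.119, 0.398], [-1.0, 0.024, -0.0, 0.011], [-0.003, -0.119, -0.993, 1.458], [0.0, 0.0, 0.0, 1.0]] 49.76284908908252
cab 0.68 [259. 163.] 6679
cab 0.36 [258. 192.] 690
grip_fl 0.52 [196. 181.] 105
carton1 0.82 [362. 195.] 342
carton1 0.78 [192. 208.] 268
carton1 0.58 [202. 261.] 282
carton1 0.56 [160. 202.] 271
carton1 0.54 [188. 150.] 280
carton1 0.49 [174. 236.] 246
drawer 0.61 [259. 190.] 740
drawer 0.22 [162. 204.] 257
bottle1 0.71 [138. 231.] 94
bottle1 0.65 [387. 167.] 329
bottle1 0.44 [391. 221.] 134
bottle3 0.71 [138. 231.] 94
bottle3 0.65 [387. 167.] 329
bottle3 0.44 [391. 221.] 134
jar 0.69 [150. 174.] 358
foot_rl 0.22 [197. 178.] 121
side [[0.693, -0.429, 0.579, -0.187], [-0.721, -0.399, 0.567, -0.745], 
[... 347 characters left out ...]
.] 205
drawer 0.58 [258. 204.] 2194
bottle1 0.94 [372. 330.] 491
bottle1 0.87 [414. 269.] 1012
bottle1 0.52 [129. 172.] 222
bottle3 0.94 [372. 330.] 491
bottle3 0.87 [414. 269.] 1012
bottle3 0.52 [129. 172.] 222
jar 0.76 [188. 155.] 471
foot_rl 0.4 [374. 329.] 448
{'fovy': 65.70646984690485, 'cx': 254.02286259721544, 'cy': 193.24580009175614, 'T_tool_cam': array([[ 1.53147941e-03, -9.53409943e-01, -3.01673890e-01,
         7.71546736e-02],
       [ 9.99998693e-01,  1.30394116e-03,  9.55624435e-04,
        -6.12711438e-04],
       [-5.17736835e-04, -3.01674959e-01,  9.53410694e-01,
        -1.42473601e-01],
       [ 0.00000000e+00,  0.00000000e+00,  0.00000000e+00,
         1.00000000e+00]])}
```

View pics/top0.png

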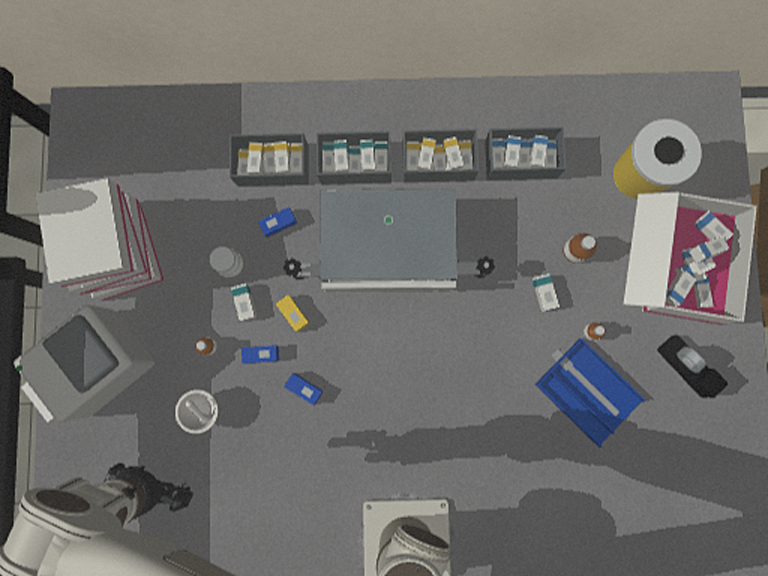

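View pics/side0.png

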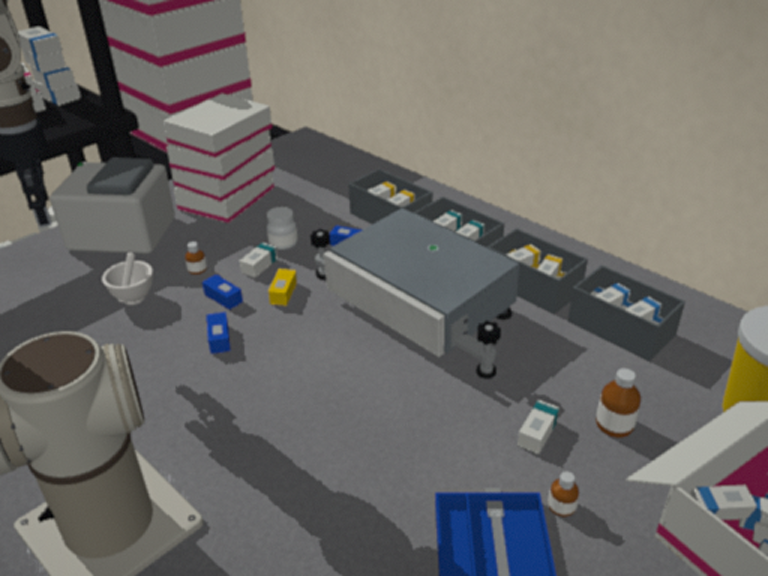

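```bash
python3 - <<'E'
from h import *
camera('top');camera('side')
for d in masks_of('cab','top')[:1]:
    m=d['pixels'].astype(np.uint8)
    c=max(cv2.findContours(m,0,2)[0],key=cv2.contourArea)
    r=cv2.minAreaRect(c);b=cv2.boxPoints(r);print('cab',r)
    print(np.round([atz('top',p,.116)[:2] for p in b],3).tolist())
for nm,px,z in(('kl',(195,178.3),.1),('kr',(323.3,177.3),.1),('b1L',(137,230),.04),('b1R',(397,220),.04),('b3',(388,164),.1),('jar',(150,174),.06),('mortar',(131,274),.04)):
    print(nm,np.round(atz('top',px,z)[:2],3))
for nm,px,z in(('kl',(213,159),.095),('kr',(325.5,222),.095)):
    print('side',nm,np.round(atz('side',px,z)[:2],3))
for c,t in(('top',.031),('side',.02)):
  for d in masks_of('carton1',c):
    m=d['pixels'].astype(np.uint8)
    ct=max(cv2.findContours(m,0,2)[0],key=cv2.contourArea)
    pts=np.array([atz(c,p[0],t)[:2] for p in ct],np.float32)
    r=cv2.minAreaRect(pts)
    print(c,round(d['conf'],2),np.round(d['at']),np.round(r[0],3),np.round(r[1],3),round(r[2],1))
E
```

```text
cab ((258.7557373046875, 159.92221069335938), (68.9666748046875, 140.041259765625), 89.22578430175781)
[[0.789, 0.256], [0.784, -0.21], [0.553, -0.204], [0.558, 0.253]]
kl [0.616 0.237]
kr [ 0.609 -0.189]
b1L [0.452 0.446]
b1R [ 0.465 -0.443]
b3 [ 0.649 -0.406]
jar [0.641 0.397]
mortar [0.304 0.464]
side kl [0.614 0.234]
side kr [ 0.608 -0.195]
top 0.82 [204. 260.] [0.348 0.226] [0.081 0.039] 57.7
top 0.78 [164. 201.] [0.546 0.362] [0.083 0.043] 14.3
top 0.76 [186. 151.] [0.735 0.284] [0.044 0.08 ] 24.3
top 0.68 [172. 235.] [0.428 0.325] [0.036 0.083] 3.0
top 0.66 [361. 194.] [ 0.553 -0.333] [0.081 0.049] 15.3
top 0.56 [195. 206.] [0.519 0.25 ] [0.08  0.035] 33.1
top 0.35 [256. 165.] [0.69  0.024] [0.488 0.246] 88.6
side 0.97 [361. 288.] [ 0.555 -0.34 ] [0.11  0.044] 14.6
side 0.82 [189. 191.] [0.522 0.249] [0.123 0.054] 34.8
side 0.73 [226. 154.] [0.732 0.309] [0.074 0.055] 19.1
side 0.67 [146. 222.] [0.347 0.226] [0.118 0.041] 56.6
side 0.66 [148. 194.] [0.428 0.326] [0.114 0.056] 87.0
side 0.66 [221. 265.] [0.526 0.086] [1.453 1.093] 89.9
side 0.62 [173. 175.] [0.55  0.363] [0.117 0.067] 15.6
```

>>> {"api": "jog_arm", "payload": {"deltas": [[[0,0,0,0,0,8,85],[0,0,0,0,0,8,85]]]}}

```text
clock: 1.35
eef_pos: [0.1937, 0.461, 0.2313]
tool_rot: [0.336, 0.942, 0.0, 0.0]
ft_force: [-0.1, -0.1, -0.4]
grip_width: 0.0849
```

```bash
cat >> h.py <<'E'
def plan(tp,Rt,grip,o=None,maxmm=45,maxdeg=8.4,rnd=1):
    """rows from the pose now (or (p,q) o) to position tp, rotation Rt (3x3)"""
    if o is None: s=get_obs(); o=(np.array(s['eef_pos']),R.from_quat(s['tool_rot']).as_matrix())
    p,r=np.array(o[0],float),o[1].copy(); tp=np.array(tp,float)
    rv=R.from_matrix(r.T@Rt).as_rotvec(); a=np.degrees(np.linalg.norm(rv))
    n=int(max(1,np.ceil(np.linalg.norm(tp-p)*1e3/maxmm),np.ceil(a/maxdeg))); rows=[]
    for i in range(n):
        dr=R.from_matrix(r.T@Rt).as_rotvec()/(n-i); dp=r.T@(tp-p)/(n-i)
        row=[*np.round(dp*1e3,rnd),*np.round(np.degrees(dr),rnd)]
        rows.append([float(v)+0. for v in row]+[grip])
        p=p+r@(np.array(row[:3])/1e3); r=r@R.from_rotvec(np.radians(row[3:])).as_matrix()
    for i in range(0,n,5): print(str([rows[i:i+5]]).replace(' ','').replace('.0,',',').replace('.0]',']'))
    return p,r
def down(psi,tilt=0):
    """tool pointing down, tool x at world angle psi (deg); tilt>0 leans fingers away from tool x direction"""
    c,s=np.cos(np.radians(psi)),np.sin(np.radians(psi)); h=np.array([c,s,0]);t=np.radians(tilt)
    z=np.array([0,0,-1])*np.cos(t)-h*np.sin(t); x=h*np.cos(t)-np.array([0,0,1])*np.sin(t)
    return np.array([x,np.cross(z,x),z]).T
def st():
    o=get_obs();T=R.from_quat(o['tool_rot']).as_matrix()
    print(round(o['clock'],2),'p',np.round(np.array(o['eef_pos'])*1e3,1),'psi',round(np.degrees(np.arctan2(T[1,0],T[0,0])),1),'z',np.round(T[:,2],3),'j',np.round(o['joint_pos'],2),'F',np.round(o['ft_force'],1),'T',np.round(o['ft_torque'],2),'w',round(o['grip_width']*1e3,1)); return o
E
python3 - <<'E'
from h import *
st()
# view pose for left knob: radial az
k=np.array([.615,.236]);az=np.arctan2(k[1],k[0]);u=k/np.hypot(*k)
psi=np.degrees(az)+180
Rt=down(psi,45);t=np.array([*(k-u*.075),.147])
m=plan([.45,.30,.24],down(psi,20),85)
print('--');plan(t,Rt,85,m)
E
```

```text
1.35 p [193.7 461.  231.3] psi 140.7 z [ 0.  0. -1.] j [ 1.17  0.24  0.    1.34 -0.    1.86] F [-0.1 -0.1 -0.4] T [ 0.02 -0.01  0.03] w 84.9
[[[-37.5,4.7,-1.1,-1.3,-2.3,-7.5,85],[-37.8,-0.2,0.5,-1.3,-2.3,-7.5,85],[-37.5,-5.2,1.9,-1.3,-2.3,-7.4,85],[-36.4,-10,3.3,-1.3,-2.2,-7.5,85],[-34.6,-14.7,4.3,-1.3,-2.3,-7.4,85]]]
[[[-32.2,-19.1,5.3,-1.4,-2.3,-7.5,85],[-29.2,-23.3,6,-1.3,-2.2,-7.4,85],[-25.7,-27.1,6.5,-1.4,-2.3,-7.5,85]]]
--
[[[-5.2,-29.7,26.6,0,-6.2,0,85],[-2.3,-29.7,27,0,-6.3,0,85],[0.7,-29.8,27.1,0,-6.2,0,85],[3.6,-29.7,26.9,0.1,-6.3,0,85]]]
```

>>> {"api": "jog_arm", "payload": {"deltas": [[[-37.5,4.7,-1,-1.3,-2.3,-7.5,85],[-37.8,0,0.5,-1.3,-2.3,-7.5,85],[-37.5,-5,2,-1.3,-2.3,-7.4,85],[-36.4,-10,3.3,-1.3,-2.2,-7.5,85],[-34.6,-14.7,4.3,-1.3,-2.3,-7.4,85]]]}}

```text
clock: 1.85
eef_pos: [0.3577, 0.362, 0.2368]
tool_rot: [0.002, 0.993, 0.02, 0.114]
ft_force: [0.1, -0.4, 0.2]
grip_width: 0.0849
```

>>> {"api": "jog_arm", "payload": {"deltas": [[[-32,-19,5.3,-1.4,-2.3,-7.5,85],[-29,-23,6,-1.3,-2.2,-7.4,85],[-26,-27,6.5,-1.4,-2.3,-7.5,85],[-5,-30,26.6,0,-6.2,0,85],[-2,-30,27,0,-6.3,0,85]]]}}

```text
clock: 2.35
eef_pos: [0.5107, 0.2639, 0.2051]
tool_rot: [-0.194, 0.938, 0.055, 0.281]
ft_force: [0.8, 0.1, -2.1]
grip_width: 0.0847
```

>>> {"api": "jog_arm", "payload": {"deltas": [[[0.7,-30,27,0,-6.2,0,85],[3.6,-30,27,0,-6.3,0,85]]]}}

```text
clock: 2.55
eef_pos: [0.553, 0.2285, 0.1683]
tool_rot: [-0.188, 0.909, 0.073, 0.364]
ft_force: [1.2, 1.2, -2.3]
grip_width: 0.0851
```

```bash
python3 - <<'E'
from h import *
k=np.array([.615,.236]);az=np.arctan2(k[1],k[0]);u=k/np.hypot(*k)
st();plan([*(k-u*.075),.147],down(np.degrees(az)+180,45),85)
o=get_obs();im=camera('wrist');save(im,'w1.png',s=1.5)
for d in masks_of('grip_fl','wrist'): print(round(d['conf'],2),d['at'],d['pixels'].sum())
for z in(.05,.08,.102):print(proj('wrist',[.615,.236,z],o))
E
```

```text
2.55 p [553.  228.5 168.3] psi -156.5 z [ 0.634  0.269 -0.725] j [ 0.39  0.07 -0.71  0.03  0.01 -0.02] F [ 1.2  1.2 -2.3] T [-0.28  0.6  -0.05] w 85.1
[[[25.6,-14.6,5.2,1.4,-1.4,1.8,85]]]
0.75 [237.1, 175.7] 2715
[235.38597822 145.25567431]
[234.05452051 172.7430033 ]
[233.05333674 195.24810831]
```

View pics/w1.png

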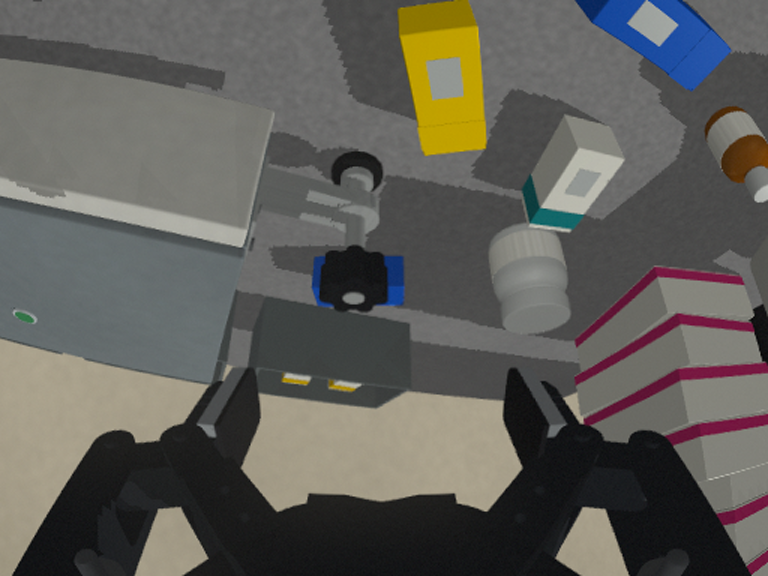

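```bash
python3 - <<'E'
from h import *
o=get_obs();im=np.mean([camera('wrist').astype(float) for _ in range(6)],0).astype(np.uint8)
np.save('w1.npy',im);import pickle;pickle.dump(o,open('w1.pkl','wb'))
save(im,'w1c.png',(150,90,280,215),6/1.3*1)
E
```

```text
(no output)
```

View pics/w1c.png

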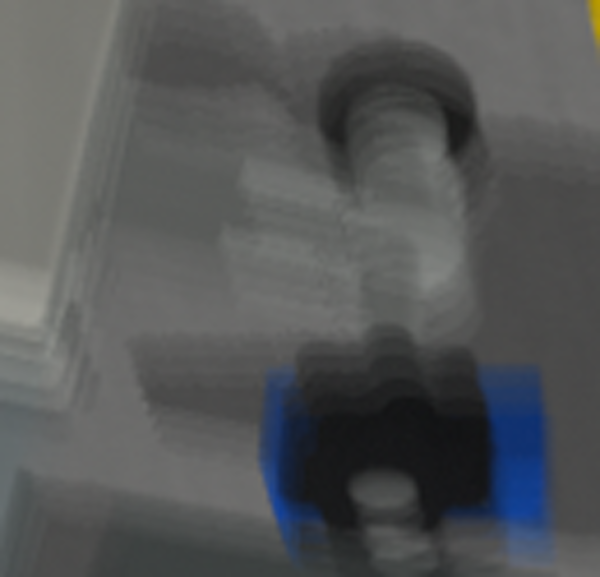

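```bash
python3 - <<'E'
from h import *
import pickle
camera('wrist');o=st();im=np.mean([camera('wrist').astype(float) for _ in range(8)],0).astype(np.uint8);o2=st()
np.save('w1.npy',im);pickle.dump(o2,open('w1.pkl','wb'))
c=proj('wrist',[.615,.236,.075],o2).astype(int);print(c)
save(im,'w1d.png',(c[0]-65,c[1]-60,c[0]+65,c[1]+60),5)
for z in(.0,.05,.08,.102):print(z,(proj('wrist',[.615,.236,z],o2)-c+[65,60])*5)
E
```

```text
3.0 p [553.8 231.4 170.3] psi -156.4 z [ 0.632  0.27  -0.726] j [ 0.39  0.07 -0.7   0.04  0.01 -0.01] F [0.4 0.3 0.7] T [-0.29  0.61 -0.01] w 85.0
3.4 p [552.4 229.9 167.9] psi -156.5 z [ 0.631  0.268 -0.728] j [ 0.39  0.08 -0.71  0.03  0.01 -0.01] F [-0.3 -0.3 -0.3] T [-0.22  0.62  0.01] w 85.0
[232 168]
0.0 [3.44001432e+02 1.77427767e-01]
0.05 [332.92703964 191.23631721]
0.08 [325.7576116  328.49297903]
0.102 [320.37065585 440.90422066]
```

View pics/w1d.png

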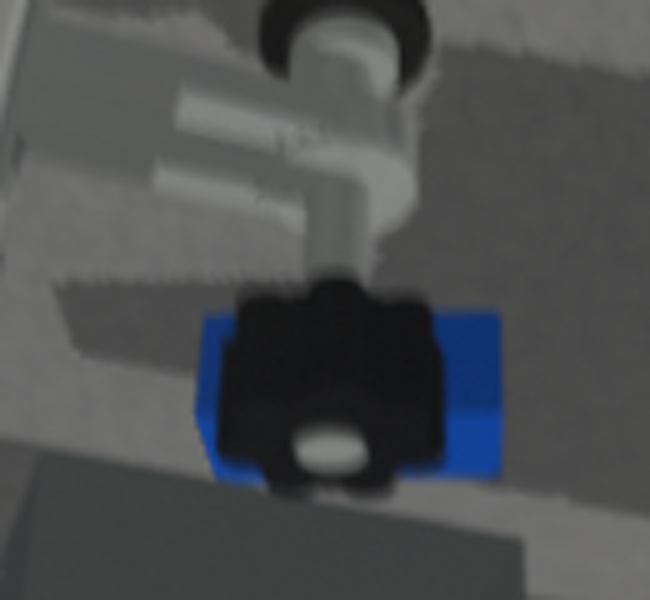

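```bash
python3 - <<'E'
from h import *
k=np.array([.615,.236]);az=np.arctan2(k[1],k[0]);u=k/np.hypot(*k)
o=st();print(np.round(proj('wrist',[.615,.236,.05],o)))
plan([*(k-u*.02),.140],down(np.degrees(az)+180,70),85)
E
```

```text
3.4 p [552.4 229.9 167.9] psi -156.5 z [ 0.631  0.268 -0.728] j [ 0.39  0.08 -0.71  0.03  0.01 -0.01] F [-0.3 -0.3 -0.3] T [-0.22  0.62  0.01] w 85.0
[234. 146.]
[[[-2.5,-4.6,11.9,0.5,-6.7,0.4,85],[-1.1,-4.4,12.2,0.4,-6.7,0.4,85],[0.3,-4.4,12.2,0.4,-6.7,0.3,85],[1.7,-4.3,12.2,0.5,-6.6,0.3,85]]]
```

>>> {"api": "jog_arm", "payload": {"deltas": [[[-2.5,-4.5,12,0.5,-6.7,0.4,85],[-1,-4.4,12,0.4,-6.7,0.4,85],[0,-4.4,12,0.4,-6.7,0.3,85],[1.7,-4.3,12,0.5,-6.6,0.3,85],[0,0,0,0,0,0,85]]]}}

```text
clock: 3.9
eef_pos: [0.5892, 0.2309, 0.1435]
tool_rot: [-0.16, 0.837, 0.097, 0.514]
ft_force: [-0.3, -0.7, -1.4]
grip_width: 0.0852
```

```bash
cat >> h.py <<'E'
import pickle
def snap(name,n=5,settle=4):
    for _ in range(settle): camera('wrist')
    P=[];Q=[];I=[]
    for _ in range(n):
        o=get_obs();P.append(o['eef_pos']);Q.append(o['tool_rot']);I.append(camera('wrist').astype(float))
    o['eef_pos']=np.mean(P,0);q=np.mean(Q,0);o['tool_rot']=q/np.linalg.norm(q)
    print('std mm',np.round(np.std(P,0)*1e3,2)); im=np.mean(I,0).astype(np.uint8)
    np.save(name+'.npy',im);pickle.dump(o,open(name+'.pkl','wb'));return o,im
E
python3 - <<'E'
from h import *
o,im=snap('wl');st()
c=proj('wrist',[.615,.236,.07],o).astype(int);print(c)
save(im,'wl.png',(c[0]-75,c[1]-65,c[0]+75,c[1]+65),4.6)
for z in(.0,.05,.08,.102):print(z,(proj('wrist',[.615,.236,z],o)-c+[75,65])*4.6)
E
```

```text
std mm [0.12 0.07 0.5 ]
4.35 p [591.7 232.1 151.2] psi -158.1 z [ 0.835  0.329 -0.442] j [ 0.37  0.34 -0.97 -0.85  0.   -0.  ] F [ 0.3 -1.1 -0. ] T [-0.32  0.75 -0.  ] w 85.1
[247 123]
0.0 [350.20164689 -79.30358576]
0.05 [346.65771567 180.83798329]
0.08 [344.65779419 367.29748179]
0.102 [343.36966719 516.80972622]
```

View pics/wl.png

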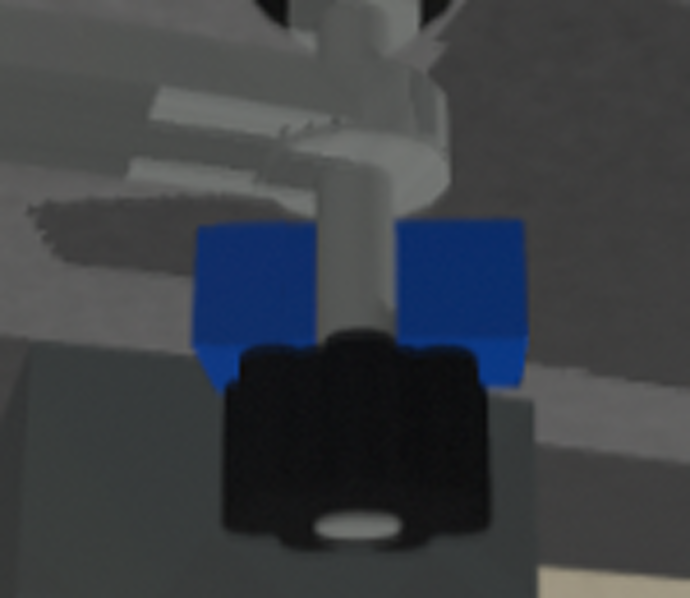

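```bash
cat >> h.py <<'E'
from scipy.optimize import least_squares
def fitknob(o,a0,obs):
    """obs: front rim row, back rim row, boss half width px, kbot front row, cap (col,row)"""
    a0=np.array(a0);u=a0/np.hypot(*a0);v=np.array([-u[1],u[0]])
    P=lambda a,z:proj('wrist',[*a,z],o)
    def f(x,full=False):
        a=a0+x[0]*u+x[1]*v;zl,zk=x[2],x[3]
        pr=[P(a-.014*u,zl)[1],P(a+.014*u,zl)[1],max(abs(P(a+s*.014*v,zl)[0]-P(a,zl)[0]) for s in(1,-1)),P(a-.02*u,zk)[1],P(a,zk+.022)[0],P(a,zk+.022)[1]]
        return (np.array(pr)-obs)/np.array([.5,.7,.5,.4,.5,.4])
    s=least_squares(f,[0,0,.05,.08],x_scale=.01);a=a0+s.x[0]*u+s.x[1]*v
    C=np.linalg.inv(s.jac.T@s.jac);g=np.array([0,0,-1,1])
    print('axis',np.round(a,4),'zlug,zkbot',np.round(s.x[2:]*1e3,1),'gap',round((s.x[3]-s.x[2])*1e3,2),'+-',round(np.sqrt(g@C@g)*1e3,2),'res',np.round(s.fun,2))
E
python3 - <<'E'
from h import *
o=pickle.load(open('wl.pkl','rb'));c=np.array([247,123]);k=4.6
cc=lambda x:c[0]-75+x/k
rr=lambda y:c[1]-65+y/k
fitknob(o,[.615,.236],[rr(132),rr(218),92/k,rr(330),cc(358),rr(525)])
E
```

```text
axis [0.6179 0.2393] zlug,zkbot [47.3 80.4] gap 33.05 +- 0.6 res [ 0.45 -0.68 -0.26 -0.24 -0.    0.25]
```

```bash
python3 - <<'E'
from h import *
k=np.array([.617,.238])
m=plan([*k,.20],down(201,0),85)
print('--')
m=plan([*k,.17],down(251,0),85,m);plan([*k,.16],down(301,0),85,m)
E
```

```text
[[[-6.9,-0.5,0.2,0,8,0.1,85],[-6.8,-0.5,-0.8,0,8,0.1,85],[-6.7,-0.5,-1.7,0,8,0.1,85],[-6.4,-0.5,-2.6,0,8,0.1,85],[-5.9,-0.4,-3.5,0.1,7.9,0.1,85]]]
[[[-5.4,-0.4,-4.3,0,8,0.1,85],[-4.8,-0.5,-5,0.1,7.9,0,85],[-4,-0.4,-5.6,0,8,0.1,85]]]
--
[[[0,0,5,0,0,-8.3,85],[0,0,5,0,0,-8.3,85],[0,0,5,0,0,-8.4,85],[0,0,5,0,0,-8.3,85],[0,0,5,0,0,-8.4,85]]]
[[[0,-0.1,5,0,0,-8.3,85]]]
[[[0,0,1.7,0,0,-8.3,85],[0,0,1.7,0,0,-8.3,85],[0,0,1.7,0,0,-8.4,85],[0,0,1.6,0,0,-8.3,85],[0,0,1.7,0,0,-8.4,85]]]
[[[0,0,1.6,0,0,-8.3,85]]]
```

>>> {"api": "jog_arm", "payload": {"deltas": [[[-9,-0.5,-4,0,8,0,85],[-8,-0.5,-4,0,8,0,85],[-7,-0.5,-4,0,8,0,85],[-6.4,-0.5,-3,0,8,0,85],[-6,-0.4,-3.5,0,8,0,85]]]}}

```text
clock: 4.85
eef_pos: [0.599, 0.2336, 0.1661]
tool_rot: [-0.178, 0.931, 0.058, 0.312]
ft_force: [1.9, 1.2, -0.6]
grip_width: 0.0852
```

>>> {"api": "jog_arm", "payload": {"deltas": [[[-5.4,-0.4,-4,0,8,0,85],[-5,0,-5,0,8,0,85],[-4,0,-5,0,8,0,85],[0,0,2,0,0,-8.3,85],[0,0,2,0,0,-8.3,85]]]}}

```text
clock: 5.35
eef_pos: [0.6095, 0.2376, 0.1888]
tool_rot: [-0.328, 0.933, 0.004, 0.148]
ft_force: [0.4, -0.4, -0.0]
grip_width: 0.085
```

>>> {"api": "jog_arm", "payload": {"deltas": [[[0,0,2,0,0,-8.3,85],[0,0,2,0,0,-8.3,85],[0,0,2,0,0,-8.3,85],[0,0,2,0,0,-8.3,85],[0,0,2,0,0,-8.3,85]]]}}

```text
clock: 5.85
eef_pos: [0.6127, 0.2391, 0.1837]
tool_rot: [-0.647, 0.747, -0.051, 0.142]
ft_force: [-0.5, -0.1, -0.5]
grip_width: 0.0851
```

>>> {"api": "jog_arm", "payload": {"deltas": [[[0,0,2,0,0,-8.3,85],[0,0,2,0,0,-8.3,85],[0,0,2,0,0,-8.3,85],[0,0,2,0,0,-8.3,85],[0,0,2,0,0,-8.3,85]]]}}

```text
clock: 6.35
eef_pos: [0.6143, 0.24, 0.1781]
tool_rot: [0.876, -0.458, 0.1, -0.115]
ft_force: [0.2, 0.5, 0.7]
grip_width: 0.0852
```

```bash
python3 - <<'E'
from h import *
o,im=snap('gl',3,3);st()
for d in masks_of('grip_fl','wrist')[:2]: print(round(d['conf'],2),d['at'],d['pixels'].sum())
print(proj('wrist',[.617,.238,.1024],o));save(im,'gl.png',s=1.2)
plan([.617,.238,.15],down(301),85)
E
```

```text
std mm [0.07 0.03 0.02]
6.65 p [614.5 240.  177.8] psi -56.3 z [ 0.28   0.109 -0.954] j [ 0.37  0.36 -0.03  0.88 -0.   -1.8 ] F [0.1 0.1 0.2] T [-0.14  0.26 -0.  ] w 85.1
0.69 [279.7, 205.0] 1881
[280.76582356 207.25309855]
[[[0.4,2.4,9,-5.7,-1.2,1.1,85],[0.6,1.5,9.1,-5.7,-1.1,1.1,85],[0.8,0.6,9.2,-5.7,-1.2,1.1,85]]]
```

View pics/gl.png

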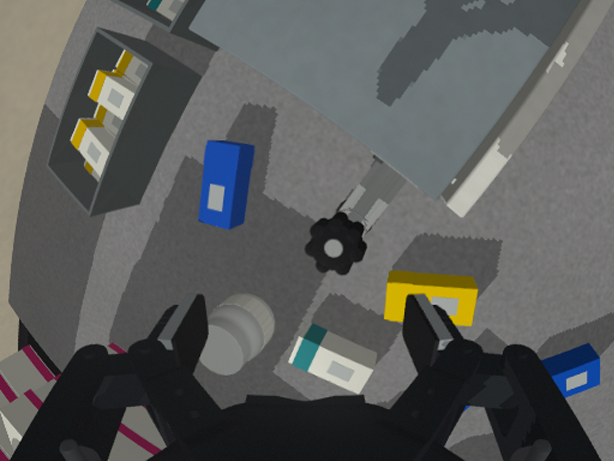

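```bash
python3 - <<'E'
from h import *
o=pickle.load(open('gl.pkl','rb'));a=atz('wrist',(278.4,206.7),.1025,o);print(a)
m=plan([*a[:2],.14],down(301),85);plan([*a[:2],.073],down(301),75,m,maxmm=20)
E
```

```text
[0.61870974 0.23880306 0.1025    ]
[[[0.3,2.8,12.3,-5.7,-1.2,1.1,85],[0.5,1.6,12.6,-5.7,-1.1,1.1,85],[0.8,0.3,12.6,-5.7,-1.2,1.1,85]]]
[[[0,0,16.7,0,0,0,75],[0,0,16.8,0,0,0,75],[0,0,16.7,0,0,0,75],[0,0,16.8,0,0,0,75]]]
```

>>> {"api": "jog_arm", "payload": {"deltas": [[[0.3,2.8,10,-6.5,-1.3,1,85],[0.5,1.6,10,-6.5,-1.3,1,85],[0.8,0.3,10,-6.5,-1.3,1,80],[0,0,0,0,0,0,75],[0,0,0,0,0,0,75]]]}}

```text
clock: 7.2
eef_pos: [0.6115, 0.236, 0.1403]
tool_rot: [0.869, -0.494, -0.02, 0.025]
ft_force: [0.1, 0.7, -0.1]
grip_width: 0.0748
```

```bash
python3 - <<'E'
from h import *
for _ in range(3): camera('wrist')
st();plan([.6185,.239,.073],down(301),75,maxmm=18)
E
```

```text
7.35 p [610.2 235.5 142.3] psi -59.2 z [-0.058 -0.024 -0.998] j [ 0.37  0.65  0.4   1.39 -0.   -1.74] F [ 0.4  0.2 -0.2] T [-0.03 -0.05  0.  ] w 75.2
[[[0.5,-3.3,17.1,0.9,0.1,0,75],[0.4,-3,17.2,0.9,0.1,-0.1,75],[0.4,-2.8,17.3,0.9,0.2,0,75],[0.4,-2.5,17.3,0.9,0.1,-0.1,75]]]
```

>>> {"api": "jog_arm", "payload": {"deltas": [[[0.5,-3.3,17,0.9,0.1,0,75],[0.4,-3,17,0.9,0.1,0,75],[0.4,-2.8,17,0.9,0.1,0,75],[0.4,-2.5,17,0.9,0.1,0,75],[0,0,0,0,0,0,75]]]}}

```text
clock: 7.85
eef_pos: [0.6192, 0.2397, 0.0871]
tool_rot: [0.87, -0.494, 0.008, -0.011]
ft_force: [-0.5, -0.3, -1.0]
grip_width: 0.075
```

```bash
python3 - <<'E'
from h import *
for _ in range(3): camera('wrist')
st();plan([.6185,.239,.073],down(301),75,maxmm=18)
E
```

```text
8.0 p [621.9 240.7  89.9] psi -59.2 z [ 0.029  0.014 -0.999] j [ 0.37  0.63  0.23  1.14  0.   -1.74] F [0.7 0.8 0.4] T [ 0.    0.04 -0.01] w 75.2
[[[-0.4,4.3,16.8,-1.8,-0.2,-0.2,75]]]
```

>>> {"api": "jog_arm", "payload": {"deltas": [[[0,1.8,9,-0.8,-0.1,0,75],[0,1.8,9,-0.8,-0.1,0,75],[0,0,0,0,0,0,75],[0,0,0,0,0,0,75]]]}}

```text
clock: 8.4
eef_pos: [0.621, 0.2397, 0.0743]
tool_rot: [0.87, -0.494, 0.002, -0.003]
ft_force: [-0.5, 0.5, -0.4]
grip_width: 0.075
```

```bash
python3 - <<'E'
from h import *
for _ in range(3): camera('wrist')
st();plan([.6185,.239,.073],down(301),75,maxmm=18)
E
```

```text
8.55 p [620.8 239.6  74.4] psi -59.2 z [ 0.007  0.004 -1.   ] j [ 0.37  0.66  0.24  1.14  0.   -1.74] F [-0.3  0.3 -0.3] T [-0.   -0.01 -0.03] w 74.9
[[[-0.7,2.3,1.3,-0.4,0,-0.2,75]]]
```

>>> {"api": "jog_arm", "payload": {"deltas": [[[-0.5,2.3,1.3,-0.4,0,0,75],[0,0,0,0,0,0,60],[0,0,0,0,0,0,48],[0,0,0,0,0,0,44],[0,0,0,0,0,0,42]]]}}

```text
clock: 9.05
eef_pos: [0.6192, 0.2393, 0.0734]
tool_rot: [0.87, -0.494, 0.001, -0.001]
ft_force: [1.6, 1.2, -0.9]
grip_width: 0.0423
```

>>> {"api": "jog_arm", "payload": {"deltas": [[[0,0,0,0,0,0,40],[0,0,0,0,0,0,36],[0,0,0,0,0,0,34],[0,0,0,0,0,0,30],[0,0,0,0,0,0,30]]]}}

```text
clock: 9.55
eef_pos: [0.6201, 0.2399, 0.0741]
tool_rot: [0.87, -0.494, 0.001, -0.002]
ft_force: [0.6, 0.4, -0.3]
grip_width: 0.0383
```

```bash
python3 - <<'E'
from h import *
st()
E
```

```text
9.55 p [620.1 239.9  74.1] psi -59.1 z [ 0.004  0.002 -1.   ] j [ 0.37  0.66  0.24  1.15  0.   -1.74] F [ 0.6  0.4 -0.3] T [ 0.19 -0.29 -0.02] w 38.3
```

>>> {"api": "jog_arm", "payload": {"deltas": [[[0,0,0,0,0,8,30],[0,0,0,0,0,8,30],[0,0,0,0,0,8,30],[0,0,0,0,0,8,30],[0,0,0,0,0,8,30]]]}}

```text
clock: 10.05
eef_pos: [0.6206, 0.2398, 0.0741]
tool_rot: [-0.639, 0.769, -0.001, 0.003]
ft_force: [-0.1, 0.5, 0.8]
grip_width: 0.0384
```

>>> {"api": "jog_arm", "payload": {"deltas": [[[0,0,0,0,0,8,30],[0,0,0,0,0,8,30],[0,0,0,0,0,8,30],[0,0,0,0,0,8,30],[0,0,0,0,0,0,30]]]}}

```text
clock: 10.55
eef_pos: [0.6208, 0.2398, 0.0741]
tool_rot: [-0.391, 0.92, 0.0, 0.003]
ft_force: [1.3, -0.2, 0.4]
grip_width: 0.0385
```

```bash
python3 - <<'E'
from h import *
st()
E
```

```text
10.55 p [620.8 239.8  74.1] psi -133.9 z [ 0.006  0.003 -1.   ] j [ 0.37  0.66  0.24  1.15  0.   -0.44] F [ 1.3 -0.2  0.4] T [ 0.41 -0.29 -0.07] w 38.5
```

>>> {"api": "jog_arm", "payload": {"deltas": [[[0,0,0,0,0,8,30],[0,0,0,0,0,8,30],[0,0,0,0,0,8,30],[0,0,0,0,0,8,30],[0,0,0,0,0,8,30]]]}}

```text
clock: 11.05
eef_pos: [0.6212, 0.2399, 0.074]
tool_rot: [-0.049, 0.999, 0.003, 0.003]
ft_force: [0.4, -0.5, -0.4]
grip_width: 0.0383
```

>>> {"api": "jog_arm", "payload": {"deltas": [[[0,0,0,0,0,8,30],[0,0,0,0,0,8,30],[0,0,0,0,0,8,30],[0,0,0,0,0,8,30],[0,0,0,0,0,8,30]]]}}

```text
clock: 11.55
eef_pos: [0.6216, 0.2396, 0.0742]
tool_rot: [0.302, 0.953, 0.005, 0.002]
ft_force: [0.4, -0.8, -0.7]
grip_width: 0.0386
```

>>> {"api": "jog_arm", "payload": {"deltas": [[[0,0,0,0,0,8,30],[0,0,0,0,0,8,30],[0,0,0,0,0,0,30],[0,0,0,0,0,0,30]]]}}

```text
clock: 11.95
eef_pos: [0.6218, 0.2395, 0.0742]
tool_rot: [0.43, 0.903, 0.005, 0.002]
ft_force: [-0.8, 0.3, 0.1]
grip_width: 0.0385
```

```bash
python3 - <<'E'
from h import *
st()
E
```

```text
11.95 p [621.8 239.5  74.2] psi 129.0 z [ 0.008  0.007 -1.   ] j [0.37 0.66 0.24 1.14 0.   1.26] F [-0.8  0.3  0.1] T [ 0.37 -0.69 -0.08] w 38.5
```

```bash
python3 - <<'E'
from h import *
k=np.array([.612,-.190]);az=np.arctan2(k[1],k[0]);u=k/np.hypot(*k);psi=np.degrees(az)+180
s=get_obs();o=(np.array(s['eef_pos'])+[0,0,.12],R.from_quat(s['tool_rot']).as_matrix())
m=plan([*(k-u*.03),.20],down(psi,30),85,o);print('--');plan([*(k-u*.02),.152],down(psi,64),85,m)
E
```

```text
[[[-30.2,-29.5,-0.9,-0.8,-2.9,-3.3,85],[-28.5,-31.2,0.1,-0.8,-2.9,-3.3,85],[-26.7,-32.8,1.1,-0.8,-2.9,-3.3,85],[-24.6,-34.2,1.9,-0.8,-2.9,-3.3,85],[-22.5,-35.6,2.6,-0.8,-2.9,-3.3,85]]]
[[[-20.3,-36.9,3.2,-0.8,-2.9,-3.3,85],[-17.9,-38.1,3.7,-0.9,-2.9,-3.3,85],[-15.5,-39.1,3.9,-0.8,-2.9,-3.3,85],[-13.1,-40,4.1,-0.9,-2.9,-3.3,85],[-10.5,-40.7,4,-0.8,-2.9,-3.3,85]]]
--
[[[3.1,0,9.3,0,-6.8,0,85],[4.1,0,8.9,0,-6.8,0,85],[5.2,0,8.3,0,-6.8,0,85],[6.1,0,7.7,0,-6.8,0,85],[7,0,6.9,-0.1,-6.8,0,85]]]
```

>>> {"api": "jog_arm", "payload": {"deltas": [[[0,0,0,0,0,0,60],[0,0,0,0,0,0,75],[0,0,-20,0,0,0,75],[0,0,-40,0,0,0,75],[0,0,-45,0,0,0,85]]]}}

```text
clock: 12.45
eef_pos: [0.6139, 0.2356, 0.171]
tool_rot: [0.426, 0.905, -0.005, -0.007]
ft_force: [1.0, 1.2, -0.2]
grip_width: 0.085
```

>>> {"api": "jog_arm", "payload": {"deltas": [[[-30,-29.5,-6,-0.8,-2.9,-3.3,85],[-28.5,-31,-5,-0.8,-2.9,-3.3,85],[-27,-33,1,-0.8,-2.9,-3.3,85],[-24.6,-34,2,-0.8,-2.9,-3.3,85],[-22.5,-35.6,2.6,-0.8,-2.9,-3.3,85]]]}}

```text
clock: 12.95
eef_pos: [0.6056, 0.0255, 0.1971]
tool_rot: [0.275, 0.952, -0.021, 0.134]
ft_force: [0.8, -0.3, 1.0]
grip_width: 0.085
```

>>> {"api": "jog_arm", "payload": {"deltas": [[[-20,-37,3,-0.8,-2.9,-3.3,85],[-18,-38,3.7,-0.8,-2.9,-3.3,85],[-15.5,-39,4,-0.8,-2.9,-3.3,85],[-13,-40,4,-0.8,-2.9,-3.3,85],[-10.5,-41,4,-0.8,-2.9,-3.3,85]]]}}

```text
clock: 13.45
eef_pos: [0.5922, -0.1928, 0.206]
tool_rot: [0.114, 0.957, -0.045, 0.262]
ft_force: [0.1, -0.1, -0.7]
grip_width: 0.0849
```

```bash
python3 - <<'E'
from h import *
k=np.array([.612,-.190]);az=np.arctan2(k[1],k[0]);u=k/np.hypot(*k);psi=np.degrees(az)+180
for _ in range(3): camera('wrist')
st();plan([*(k-u*.02),.152],down(psi,64),85,maxdeg=7)
E
```

```text
13.6 p [ 590.9 -194.4  205.1] psi 166.3 z [ 0.488 -0.148 -0.86 ] j [-0.33  0.13 -0.35  0.55  0.02 -0.07] F [-0.2 -0.6  0. ] T [ 0.18  0.49 -0.03] w 84.9
[[[5.5,2.4,9,0.2,-6.7,0.6,85],[6.5,2.3,8.3,0.2,-6.7,0.6,85],[7.5,2.3,7.5,0.2,-6.6,0.6,85],[8.3,2.2,6.6,0.2,-6.7,0.5,85],[9.1,2.1,5.5,0.3,-6.6,0.6,85]]]
```

>>> {"api": "jog_arm", "payload": {"deltas": [[[5.5,2.4,9,0.2,-6.7,0.6,85],[6.5,2.3,8.3,0.2,-6.7,0.6,85],[7.5,2.3,7.5,0.2,-6.6,0.6,85],[8.3,2.2,6.6,0.2,-6.7,0.5,85],[8,2,5,0.2,-6,0.5,85]]]}}

```text
clock: 14.1
eef_pos: [0.6006, -0.1843, 0.1659]
tool_rot: [0.123, 0.863, -0.073, 0.484]
ft_force: [0.5, -0.5, -1.4]
grip_width: 0.0852
```

>>> {"api": "jog_arm", "payload": {"deltas": [[[0,0,0,0,0,0,85],[0,0,0,0,0,0,85],[0,0,0,0,0,0,85]]]}}

```text
clock: 14.4
eef_pos: [0.599, -0.1796, 0.1601]
tool_rot: [0.121, 0.867, -0.07, 0.478]
ft_force: [-0.8, -0.5, -0.1]
grip_width: 0.0849
```

```bash
python3 - <<'E'
from h import *
o,im=snap('wr');st()
c=proj('wrist',[.612,-.19,.07],o).astype(int);print(c)
save(im,'wr.png',(c[0]-75,c[1]-65,c[0]+75,c[1]+65),4.6)
E
```

```text
std mm [0.39 0.03 0.46]
14.85 p [ 598.2 -180.4  160.1] psi 164.4 z [ 0.812 -0.239 -0.532] j [-0.3   0.21 -0.91 -0.55  0.01 -0.01] F [-0.3  0.6  0.6] T [ 0.22  0.8  -0.04] w 85.0
[247 114]
```

View pics/wr.png

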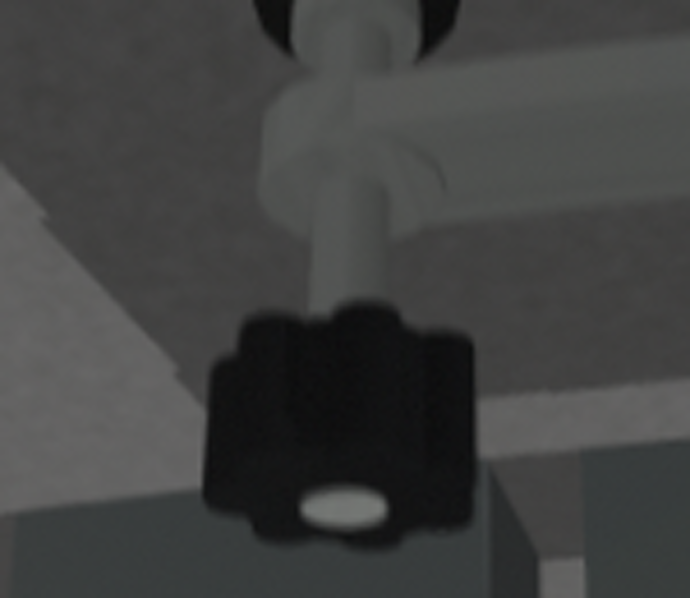

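```bash
python3 - <<'E'
from h import *
im=np.load('wr.npy');g=im.astype(float).mean(2);c=(247,114)
s=np.clip((g-30)/(100-30)*255,0,255).astype(np.uint8)[c[1]-45:c[1]-5,c[0]-35:c[0]+35]
s=cv2.resize(s,None,fx=11,fy=11,interpolation=cv2.INTER_CUBIC)
for r in range(0,40,5): cv2.putText(s,str(c[1]-45+r),(0,r*11+5),0,.4,255); cv2.line(s,(30,r*11),(45,r*11),255)
for q in range(0,70,10): cv2.putText(s,str(c[0]-35+q),(q*11,435),0,.4,255)
cv2.imwrite('pics/wr2.png',s)
E
```

```text
(no output)
```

View pics/wr2.png

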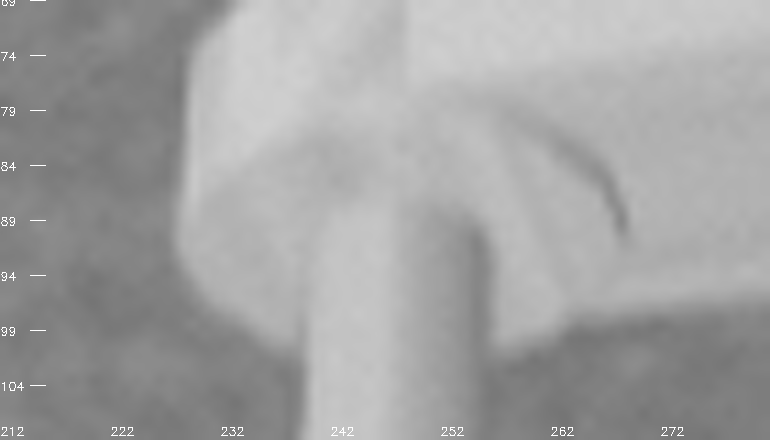

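```bash
python3 - <<'E'
from h import *
o=pickle.load(open('wr.pkl','rb'));c=np.array([247,114]);k=4.6
cc=lambda x:c[0]-75+x/k
rr=lambda y:c[1]-65+y/k
for f,b in((77,102),(76.5,101.5),(77.5,101.5),(77,102.7)):
    fitknob(o,[.612,-.19],[f,b,20.4,rr(300.5),cc(344),rr(507)])
E
```

```text
axis [ 0.6116 -0.1897] zlug,zkbot [49.9 81.4] gap 31.6 +- 0.58 res [ 1.96 -2.84 -1.21 -1.14 -0.    1.11]
axis [ 0.6116 -0.1897] zlug,zkbot [49.4 81.5] gap 32.03 +- 0.59 res [ 1.94 -2.81 -1.25 -1.14 -0.    1.11]
axis [ 0.6121 -0.1899] zlug,zkbot [49.6 81.2] gap 31.58 +- 0.59 res [ 1.36 -1.94 -1.32 -0.95 -0.    0.92]
axis [ 0.6112 -0.1896] zlug,zkbot [50.3 81.6] gap 31.31 +- 0.58 res [ 2.39 -3.48 -1.11 -1.27 -0.    1.23]
```

```bash
python3 - <<'E'
from h import *
k=np.array([.612,-.190])
m=plan([*k,.18],down(163,0),85,maxdeg=8)
print('--');plan([*k,.145],down(262.7,0),85,m,maxdeg=8)
E
```

```text
[[[-3.2,-0.7,0.4,0,7.2,0.1,85],[-3.2,-0.7,0,0,7.2,0.1,85],[-3.2,-0.7,-0.4,0,7.2,0.1,85],[-3.1,-0.6,-0.8,0,7.3,0.1,85],[-2.9,-0.7,-1.2,0,7.2,0.1,85]]]
[[[-2.7,-0.6,-1.6,0,7.3,0.1,85],[-2.5,-0.7,-2,0,7.2,0.2,85],[-2.3,-0.6,-2.2,0,7.3,0.1,85]]]
--
[[[0,0,2.7,0,0,-7.7,85],[0,0,2.7,0,0,-7.7,85],[0,0,2.7,0,0,-7.7,85],[0,0,2.7,0,0,-7.7,85],[0,0,2.7,0,0,-7.7,85]]]
[[[0,0,2.7,0,0,-7.6,85],[0,0,2.7,0,0,-7.7,85],[0,0,2.7,0,0,-7.6,85],[0,0,2.7,0,0,-7.7,85],[0,0,2.7,0,0,-7.6,85]]]
[[[0,0,2.7,0,0,-7.7,85],[0,0,2.6,0,0,-7.6,85],[0,0,2.7,0,0,-7.7,85]]]
```

>>> {"api": "jog_arm", "payload": {"deltas": [[[-5,-0.7,0,0,8,0,85],[-5,-0.7,0,0,8,0,85],[-4,-0.7,-2,0,8,0,85],[-3,-0.6,-2,0,8,0,85],[-3,-0.7,-2,0,8,0,85]]]}}

```text
clock: 15.35
eef_pos: [0.6022, -0.1847, 0.1635]
tool_rot: [0.137, 0.963, -0.036, 0.229]
ft_force: [0.8, -1.1, -0.9]
grip_width: 0.0848
```

>>> {"api": "jog_arm", "payload": {"deltas": [[[-3,-0.6,-2,0,8,0,85],[-2.5,-0.7,-2,0,8,0,85],[-2,-0.6,-2,0,8,0,85],[0,0,0,0,0,0,85],[0,0,0,0,0,0,85]]]}}

```text
clock: 15.85
eef_pos: [0.6104, -0.1898, 0.1716]
tool_rot: [0.142, 0.989, -0.008, 0.036]
ft_force: [0.5, 0.2, 0.4]
grip_width: 0.0848
```

>>> {"api": "jog_arm", "payload": {"deltas": [[[0,0,1,0,0,-8,85],[0,0,1,0,0,-8,85],[0,0,1,0,0,-8,85],[0,0,1,0,0,-8,85],[0,0,1,0,0,-8,85]]]}}

```text
clock: 16.35
eef_pos: [0.6041, -0.1882, 0.1656]
tool_rot: [-0.218, 0.975, -0.023, 0.035]
ft_force: [-0.6, -0.2, 0.7]
grip_width: 0.0849
```

>>> {"api": "jog_arm", "payload": {"deltas": [[[0,0,1,0,0,-8,85],[0,0,1,0,0,-8,85],[0,0,1,0,0,-8,85],[0,0,1,0,0,-8,85],[0,0,1,0,0,-8,85]]]}}

```text
clock: 16.85
eef_pos: [0.5957, -0.1859, 0.1622]
tool_rot: [-0.551, 0.833, -0.039, 0.029]
ft_force: [-0.2, 0.7, 0.3]
grip_width: 0.0849
```

>>> {"api": "jog_arm", "payload": {"deltas": [[[0,0,1,0,0,-8,75],[0,0,1,0,0,-8,75],[0,0,0,0,0,0,75],[0,0,0,0,0,0,75],[0,0,0,0,0,0,75]]]}}

```text
clock: 17.35
eef_pos: [0.5884, -0.1839, 0.1618]
tool_rot: [-0.664, 0.746, -0.047, 0.026]
ft_force: [-0.7, 0.3, 0.9]
grip_width: 0.075
```

```bash
python3 - <<'E'
from h import *
k=np.array([.612,-.190]);camera('wrist')
o=st();im=camera('wrist')
for d in masks_of('grip_fl','wrist')[:2]: print(round(d['conf'],2),d['at'],d['pixels'].sum(),atz('wrist',d['at'],.099,o))
c=proj('wrist',[*k,.103],o);print(c);x,y=c.astype(int)
g=im[y-12:y+13,x-12:x+13].astype(float).mean(2);w=g>np.percentile(g,100)*.7
# bright cap blob
n,l,s,ce=cv2.connectedComponentsWithStats((g>85).astype(np.uint8));print(s[1:,4],ce[1:]+[x-12,y-12])
for q in ce[1:]: print(atz('wrist',q+[x-12,y-12],.103,o)[:2])
plan([*k,.13],down(262.7),75)
E
```

```text
17.4 p [ 588.5 -183.9  161.9] psi -96.7 z [ 0.1   -0.035 -0.994] j [-0.3   0.42  0.08  1.12 -0.   -1.76] F [-0.6 -0.2 -0.4] T [0.05 0.08 0.03] w 75.0
0.72 [232.7, 202.7] 2525 [ 0.60987175 -0.19251065  0.099     ]
0.3 [288.0, 288.1] 1931 [ 0.57435555 -0.11508612  0.099     ]
[229.38930248 207.84876617]
[206] [[226.5        206.32038835]]
[ 0.61398748 -0.19133603]
[[[2.5,-20,34.1,-5.9,-1.3,0.7,75]]]
```

>>> {"api": "jog_arm", "payload": {"deltas": [[[1,-7,7,-2.2,-0.4,0,75],[1,-8,7,-2.2,-0.4,0,75],[1,-8,7,-1.2,-0.4,0,75],[0,0,0,0,0,0,75],[0,0,0,0,0,0,75]]]}}

```text
clock: 18.0
eef_pos: [0.6139, -0.1905, 0.1416]
tool_rot: [-0.664, 0.748, -0.002, 0.0]
ft_force: [-0.0, -0.4, 0.4]
grip_width: 0.0749
```

```bash
python3 - <<'E'
from h import *
camera('wrist');st();plan([.6135,-.191,.074],down(262.7),75,maxmm=17)
E
```

```text
18.05 p [ 613.7 -190.4  141.5] psi -96.8 z [ 0.003 -0.003 -1.   ] j [-0.3   0.57  0.26  1.26 -0.   -1.75] F [ 0.2  0.4 -0.6] T [-0.03  0.03 -0.03] w 74.7
[[[0.1,0.1,16.9,-0.1,0,0.1,75],[0.1,0.1,16.9,0,0,0.1,75],[0.1,0,16.8,-0.1,-0.1,0.1,75],[0.2,0,16.9,0,0,0.2,75]]]
```

>>> {"api": "jog_arm", "payload": {"deltas": [[[0,0,15,0,0,0,75],[0,0,15,0,0,0,75],[0,0,15,0,0,0,75],[0,0,12,0,0,0,75],[0,0,0,0,0,0,75]]]}}

```text
clock: 18.55
eef_pos: [0.6131, -0.1903, 0.0863]
tool_rot: [-0.663, 0.748, -0.005, 0.002]
ft_force: [-0.7, 0.5, -0.0]
grip_width: 0.0752
```

```bash
python3 - <<'E'
from h import *
camera('wrist');camera('wrist');st();plan([.6135,-.191,.074],down(262.7),75,maxmm=17)
E
```

```text
18.65 p [ 614.4 -190.7   88.2] psi -96.9 z [ 0.012 -0.006 -1.   ] j [-0.3   0.6   0.17  1.13 -0.   -1.75] F [0.5 0.4 0.1] T [ 0.01 -0.07  0.03] w 75.0
[[[0.3,1.1,14.2,-0.7,-0.2,0.4,75]]]
```

>>> {"api": "jog_arm", "payload": {"deltas": [[[0,0.5,8,-0.4,-0.1,0,75],[0,0.5,7,-0.3,-0.1,0,75],[0,0,0,0,0,0,75],[0,0,0,0,0,0,60],[0,0,0,0,0,0,48]]]}}

```text
clock: 19.15
eef_pos: [0.6152, -0.1913, 0.0747]
tool_rot: [-0.663, 0.748, -0.002, 0.001]
ft_force: [0.6, -0.3, -0.1]
grip_width: 0.0488
```

>>> {"api": "jog_arm", "payload": {"deltas": [[[0,0,0,0,0,0,44],[0,0,0,0,0,0,42],[0,0,0,0,0,0,40],[0,0,0,0,0,0,36],[0,0,0,0,0,0,30]]]}}

```text
clock: 19.65
eef_pos: [0.6149, -0.1913, 0.0755]
tool_rot: [-0.663, 0.748, -0.002, 0.001]
ft_force: [-1.0, -0.5, -0.4]
grip_width: 0.0383
```

```bash
python3 - <<'E'
from h import *
camera('wrist');st()
E
```

```text
19.7 p [ 614.9 -191.3   75.5] psi -96.9 z [ 0.004 -0.002 -1.   ] j [-0.3   0.62  0.17  1.12 -0.   -1.75] F [-0.9 -0.4  0.8] T [0.06 0.15 0.06] w 38.2
```

>>> {"api": "jog_arm", "payload": {"deltas": [[[0,0,0,0,0,8,30],[0,0,0,0,0,8,30],[0,0,0,0,0,8,30],[0,0,0,0,0,8,30],[0,0,0,0,0,8,30]]]}}

```text
clock: 20.2
eef_pos: [0.6146, -0.1908, 0.0754]
tool_rot: [-0.356, 0.935, -0.001, 0.001]
ft_force: [-0.6, 0.1, 1.3]
grip_width: 0.0383
```

>>> {"api": "jog_arm", "payload": {"deltas": [[[0,0,0,0,0,8,30],[0,0,0,0,0,8,30],[0,0,0,0,0,8,30],[0,0,0,0,0,8,30],[0,0,0,0,0,8,30]]]}}

```text
clock: 20.7
eef_pos: [0.6148, -0.1901, 0.0754]
tool_rot: [-0.001, 1.0, 0.001, 0.002]
ft_force: [-1.2, -1.3, 1.4]
grip_width: 0.0381
```

>>> {"api": "jog_arm", "payload": {"deltas": [[[0,0,0,0,0,8,30],[0,0,0,0,0,8,30],[0,0,0,0,0,8,30],[0,0,0,0,0,0,30],[0,0,0,0,0,0,30]]]}}

```text
clock: 21.2
eef_pos: [0.6152, -0.1899, 0.0753]
tool_rot: [0.215, 0.977, 0.003, 0.002]
ft_force: [-2.0, -0.5, 1.1]
grip_width: 0.0383
```

```bash
python3 - <<'E'
from h import *
camera('wrist');st()
E
```

```text
21.25 p [ 615.2 -189.9   75.4] psi 155.2 z [ 0.005  0.006 -1.   ] j [-0.3   0.62  0.17  1.12  0.01  0.13] F [-2.3 -0.7  1.4] T [ 0.31  0.02 -0.06] w 38.3
```

>>> {"api": "jog_arm", "payload": {"deltas": [[[0,0,0,0,0,0,60],[0,0,0,0,0,0,65],[0,0,-20,0,0,0,65],[0,0,-25,0,0,0,65],[0,0,0,0,0,0,0]]]}}

```text
clock: 21.75
eef_pos: [0.6152, -0.1899, 0.1201]
tool_rot: [0.211, 0.977, 0.003, 0.001]
ft_force: [1.5, -0.5, -0.4]
grip_width: 0.052
```

>>> {"api": "jog_arm", "payload": {"deltas": [[[0,0,0,0,0,0,0],[0,0,0,0,0,0,0],[0,0,0,0,0,0,0],[0,0,0,0,0,0,0],[0,0,0,0,0,0,0]]]}}

```text
clock: 22.25
eef_pos: [0.614, -0.1893, 0.1168]
tool_rot: [0.211, 0.978, 0.003, -0.001]
ft_force: [-0.5, -0.2, -1.1]
grip_width: -0.0003
```

```bash
python3 - <<'E'
from h import *
camera('wrist');st();plan([.6137,-.1905,.110],down(162.7),0)
E
```

```text
22.3 p [ 613.9 -189.2  116.7] psi 155.7 z [-0.     0.006 -1.   ] j [-0.3   0.59  0.23  1.21  0.01  0.12] F [ 0.1 -0.3  0.2] T [ 0.03 -0.01 -0.04] w 0.2
[[[-0.4,-1.2,6.7,0.3,-0.1,-7,0]]]
```

Touch the right knob top, then lift.

>>> {"api": "jog_arm", "payload": {"deltas": [[[0,-1,5,0.3,0,0,0],[0,0,4,0,0,0,0],[0,0,3,0,0,0,0],[0,0,3,0,0,0,0],[0,0,3,0,0,0,0]]]}}

```text
clock: 22.8
eef_pos: [0.6138, -0.1904, 0.1011]
tool_rot: [0.211, 0.978, -0.0, 0.0]
ft_force: [-8.8, 2.7, 23.9]
grip_width: -0.0003
```

>>> {"api": "jog_arm", "payload": {"deltas": [[[0,0,3,0,0,0,0],[0,0,3,0,0,0,0],[0,0,2,0,0,0,0]]]}}

```text
clock: 23.1
eef_pos: [0.6135, -0.1903, 0.1014]
tool_rot: [0.211, 0.978, -0.0, 0.003]
ft_force: [-3.5, 0.7, 6.5]
grip_width: 0.0004
```

```bash
cat >> h.py <<'E'
def touch(n=6):
    z=[];F=[]
    for _ in range(n):
        camera('side');o=get_obs();z.append(o['eef_pos'][2]*1e3);F.append(o['ft_force'][2])
    st();print('touch z %.2f sd %.2f F %.1f'%(np.mean(z),np.std(z),np.mean(F)))
E
python3 - <<'E'
from h import *
touch(4)
# next: case top near front right: cab frame
L=np.array([.6187,.2388]);Rr=np.array([.6138,-.1912]);ey=(L-Rr)/np.linalg.norm(L-Rr);ex=np.array([ey[1],-ey[0]]);mid=(L+Rr)/2
print('yaw',np.degrees(np.arctan2(-ey[0],ey[1])),'origin',mid+ex*.07)
E
```

```text
23.3 p [ 613.6 -190.3  101.3] psi 155.7 z [ 0.005 -0.002 -1.   ] j [-0.3   0.59  0.2   1.17 -0.    0.12] F [-4.2  2.2  9.5] T [0.28 0.82 0.06] w -0.1
touch z 101.34 sd 0.01 F 9.5
yaw -0.652877135866117 origin [0.68624546 0.02300238]
```

```bash
python3 - <<'E'
from h import *
s=get_obs();o=(np.array(s['eef_pos'])+[0,0,.03],R.from_quat(s['tool_rot']).as_matrix())
Rt=down(162.7)
plan([.6149,-.0962,.128],Rt,0,o,maxmm=25)
E
```

```text
[[[9.4,21.6,0.8,0,0.1,-1.8,0],[8.7,21.9,0.8,0,0.1,-1.7,0],[8,22.1,0.8,0,0,-1.8,0],[7.4,22.3,0.8,0,0.1,-1.7,0]]]
```

>>> {"api": "jog_arm", "payload": {"deltas": [[[0,0,-15,0,0,0,0],[0,0,-17,0,0,0,0],[9.4,22,0,0,0,-1.7,0],[9,22,0,0,0,-1.7,0],[8,22,0,0,0,-1.7,0]]]}}

```text
clock: 23.8
eef_pos: [0.6144, -0.121, 0.1346]
tool_rot: [0.169, 0.986, -0.001, 0.003]
ft_force: [-0.6, -0.0, 0.2]
grip_width: -0.0001
```

>>> {"api": "jog_arm", "payload": {"deltas": [[[7,22,0,0,0,-1.7,0],[0,0,0,0,0,0,0],[0,0,3,0,0,0,0],[0,0,3,0,0,0,0],[0,0,3,0,0,0,0]]]}}

```text
clock: 24.3
eef_pos: [0.6154, -0.0955, 0.125]
tool_rot: [0.152, 0.988, -0.001, 0.004]
ft_force: [-0.6, 0.0, -0.6]
grip_width: -0.0001
```

>>> {"api": "jog_arm", "payload": {"deltas": [[[0,0,3,0,0,0,0],[0,0,3,0,0,0,0],[0,0,3,0,0,0,0],[0,0,3,0,0,0,0],[0,0,2,0,0,0,0]]]}}

```text
clock: 24.8
eef_pos: [0.615, -0.0975, 0.1159]
tool_rot: [0.154, 0.988, -0.0, 0.005]
ft_force: [-2.9, 0.9, 8.1]
grip_width: 0.0
```

```bash
python3 - <<'E'
from h import *
touch(3)
s=get_obs();o=(np.array(s['eef_pos'])+[0,0,.012],R.from_quat(s['tool_rot']).as_matrix())
m=plan([.6966,-.0972,.130],down(165),0,o,maxmm=25)
print('--');m=plan([.6993,.1428,.130],down(180),0,m,maxmm=40)
print('--');plan([.6176,.1438,.130],down(195),0,m,maxmm=25)
E
```

```text
24.95 p [615.  -97.5 115.8] psi 162.3 z [ 0.01  -0.002 -1.   ] j [-0.16  0.54  0.15  1.17 -0.    0.15] F [-3.6  2.3 10.2] T [0.36 0.87 0.05] w 0.1
touch z 115.79 sd 0.01 F 10.8
[[[-19.4,6.3,-0.3,0,0.1,-0.7,0],[-19.5,6,-0.4,0,0.2,-0.7,0],[-19.6,5.8,-0.5,0,0.1,-0.7,0],[-19.6,5.6,-0.5,0.1,0.2,-0.6,0]]]
--
[[[9.9,38.7,0,0,0,-2.5,0],[8.2,39.2,0,0,0,-2.5,0],[6.5,39.5,0,0,0,-2.5,0],[4.8,39.7,0,0,0,-2.5,0],[3.1,39.9,-0.1,0,0,-2.5,0]]]
[[[1.3,39.9,0,0,0,-2.5,0]]]
--
[[[20.4,0.3,0,0,0,-3.8,0],[20.4,1.6,0,0,0,-3.7,0],[20.2,2.9,0,0,0,-3.8,0],[20,4.2,0,0,0,-3.7,0]]]
```

>>> {"api": "jog_arm", "payload": {"deltas": [[[0,0,-14,0,0,0,0],[-20,6,0,0,0,-0.7,0],[-20,6,0,0,0,-0.7,0],[-20,6,0,0,0,-0.7,0],[-20,6,0,0,0,-0.7,0]]]}}

```text
clock: 25.45
eef_pos: [0.6983, -0.0992, 0.1328]
tool_rot: [0.13, 0.991, -0.0, 0.005]
ft_force: [-0.3, 0.1, 0.2]
grip_width: -0.0002
```

>>> {"api": "jog_arm", "payload": {"deltas": [[[0,0,0,0,0,0,0],[0,0,3,0,0,0,0],[0,0,3,0,0,0,0],[0,0,3,0,0,0,0],[0,0,3,0,0,0,0]]]}}

```text
clock: 25.95
eef_pos: [0.6977, -0.1, 0.1181]
tool_rot: [0.131, 0.991, -0.0, 0.004]
ft_force: [-0.2, -0.9, -0.6]
grip_width: -0.0002
```

>>> {"api": "jog_arm", "payload": {"deltas": [[[0,0,3,0,0,0,0],[0,0,3,0,0,0,0],[0,0,3,0,0,0,0],[0,0,3,0,0,0,0],[0,0,2,0,0,0,0]]]}}

```text
clock: 26.45
eef_pos: [0.6976, -0.1, 0.1171]
tool_rot: [0.131, 0.991, -0.0, 0.01]
ft_force: [-0.6, -0.7, 3.0]
grip_width: -0.0001
```

```bash
python3 - <<'E'
from h import *
touch(3)
s=get_obs();o=(np.array(s['eef_pos'])+[0,0,.014],R.from_quat(s['tool_rot']).as_matrix())
m=plan([.6993,.1428,.134],down(185),0,o,maxmm=40)
print('--');plan([.6176,.1438,.134],down(195),0,m,maxmm=25)
E
```

```text
26.6 p [ 697.6 -100.   117. ] psi 164.9 z [ 0.019 -0.003 -1.   ] j [-0.14  0.7   0.43  1.28 -0.    0.12] F [-3.3  0.1  7.8] T [0.09 0.64 0.02] w 0.1
touch z 116.99 sd 0.01 F 7.6
[[[8.8,33.6,-0.5,0,0.2,-2.9,0],[7.1,34,-0.5,0,0.1,-2.9,0],[5.3,34.3,-0.5,0,0.2,-2.9,0],[3.6,34.5,-0.5,0,0.1,-2.8,0],[1.9,34.6,-0.5,0,0.2,-2.9,0]]]
[[[0.2,34.7,-0.4,0,0.1,-2.8,0],[-1.5,34.6,-0.5,-0.1,0.2,-2.9,0]]]
--
[[[20.3,2,0,0,0,-2.5,0],[20.2,2.9,0,0,0,-2.5,0],[20.1,3.8,0,0,0,-2.5,0],[19.9,4.7,0,0,0,-2.5,0]]]
```

>>> {"api": "jog_arm", "payload": {"deltas": [[[0,0,-16,0,0,0,0],[8.8,34,0,0,0,-2.9,0],[7,34,0,0,0,-2.9,0],[5.3,34,0,0,0,-2.9,0],[3.6,34.5,0,0,0,-2.9,0]]]}}

```text
clock: 27.1
eef_pos: [0.6978, 0.0357, 0.133]
tool_rot: [0.032, 0.999, -0.002, 0.01]
ft_force: [0.1, 0.7, -0.1]
grip_width: 0.0003
```

>>> {"api": "jog_arm", "payload": {"deltas": [[[1.9,34.6,0,0,0,-2.9,0],[0,34.7,0,0,0,-2.9,0],[-1.5,34,0,0,0,-2.9,0],[0,0,0,0,0,0,0],[0,0,4,0,0,0,0]]]}}

```text
clock: 27.6
eef_pos: [0.6969, 0.1487, 0.1274]
tool_rot: [-0.05, 0.999, -0.002, 0.01]
ft_force: [0.1, 1.0, -0.3]
grip_width: -0.0001
```

>>> {"api": "jog_arm", "payload": {"deltas": [[[0,0,4,0,0,0,0],[0,0,4,0,0,0,0],[0,0,4,0,0,0,0],[0,0,3,0,0,0,0],[0,0,3,0,0,0,0]]]}}

```text
clock: 28.1
eef_pos: [0.6968, 0.1469, 0.1164]
tool_rot: [-0.048, 0.999, 0.001, 0.012]
ft_force: [-4.6, 1.6, 10.3]
grip_width: -0.0003
```

>>> {"api": "jog_arm", "payload": {"deltas": [[[0,0,3,0,0,0,0],[0,0,2,0,0,0,0]]]}}

```text
clock: 28.3
eef_pos: [0.6969, 0.1467, 0.1166]
tool_rot: [-0.047, 0.999, 0.004, 0.013]
ft_force: [-1.7, 2.8, 3.3]
grip_width: -0.0001
```

```bash
python3 - <<'E'
from h import *
touch(3)
s=get_obs();o=(np.array(s['eef_pos'])+[0,0,.014],R.from_quat(s['tool_rot']).as_matrix())
m=plan([.6176,.1438,.134],down(192),0,o,maxmm=25);print('--');plan([.6187,.2388,.131],down(201),0,m,maxmm=30)
E
```

```text
28.45 p [697.  146.6 116.5] psi -174.7 z [ 0.026  0.009 -1.   ] j [0.21 0.71 0.45 1.28 0.   0.11] F [-3.4  2.8  8.3] T [0.42 0.71 0.01] w 0.1
touch z 116.51 sd 0.01 F 7.7
[[[19.8,1.2,-1.4,0.1,0.4,-1.7,0],[19.8,1.7,-1.3,0.1,0.4,-1.7,0],[19.7,2.3,-1.1,0,0.4,-1.6,0],[19.6,2.9,-1,0.1,0.4,-1.7,0]]]
--
[[[-5.2,23.2,0.7,0,0,-2.2,0],[-6.1,22.9,0.8,0,0,-2.3,0],[-7,22.7,0.7,0,0,-2.2,0],[-7.9,22.4,0.8,0,0,-2.3,0]]]
```

>>> {"api": "jog_arm", "payload": {"deltas": [[[0,0,-16,0,0.7,0,0],[20,1.2,0,0,0.4,-1.7,0],[20,1.7,0,0,0.4,-1.7,0],[20,2.3,0,0,0,-1.7,0],[20,2.9,0,0,0,-1.7,0]]]}}

```text
clock: 28.95
eef_pos: [0.6167, 0.1367, 0.1313]
tool_rot: [-0.103, 0.995, 0.003, 0.001]
ft_force: [0.6, 0.0, -0.2]
grip_width: -0.0003
```

>>> {"api": "jog_arm", "payload": {"deltas": [[[0,0,0,0,0,0,0],[0,0,3,0,0,0,0],[0,0,4,0,0,0,0],[0,0,4,0,0,0,0],[0,0,4,0,0,0,0]]]}}

```text
clock: 29.45
eef_pos: [0.6176, 0.1331, 0.1155]
tool_rot: [-0.099, 0.995, 0.003, 0.002]
ft_force: [0.9, -0.4, 7.0]
grip_width: 0.0003
```

>>> {"api": "jog_arm", "payload": {"deltas": [[[0,0,3,0,0,0,0],[0,0,3,0,0,0,0],[0,0,3,0,0,0,0],[0,0,2,0,0,0,0]]]}}

```text
clock: 29.85
eef_pos: [0.6176, 0.1332, 0.1154]
tool_rot: [-0.099, 0.995, 0.003, 0.004]
ft_force: [-4.3, -0.6, 7.5]
grip_width: 0.0002
```

```bash
python3 - <<'E'
from h import *
touch(3)
s=get_obs();o=(np.array(s['eef_pos'])+[0,0,.012],R.from_quat(s['tool_rot']).as_matrix())
plan([.6187,.2388,.129],down(201),0,o,maxmm=30)
E
```

```text
30.0 p [617.6 133.2 115.3] psi -168.6 z [ 0.007  0.007 -1.   ] j [0.21 0.56 0.18 1.18 0.01 0.01] F [-5.5 -1.4 11.7] T [-0.31  1.19 -0.03] w 0.0
touch z 115.34 sd 0.01 F 11.9
[[[-5.5,25.8,-0.2,0.1,0.1,-2.4,0],[-6.5,25.6,-0.3,0.1,0.1,-2.4,0],[-7.6,25.3,-0.4,0,0.1,-2.4,0],[-8.7,24.9,-0.3,0.1,0.2,-2.4,0]]]
```

>>> {"api": "jog_arm", "payload": {"deltas": [[[0,0,-14,0,0,0,0],[-5.5,27,0,0,0,-2.4,0],[-6.5,27,0,0,0,-2.4,0],[-7.6,26,0,0,0,-2.4,0],[-8.7,25,0,0,0,-2.4,0]]]}}

```text
clock: 30.5
eef_pos: [0.6205, 0.2412, 0.1297]
tool_rot: [-0.181, 0.983, 0.002, 0.005]
ft_force: [0.4, 0.7, -0.7]
grip_width: 0.0
```

>>> {"api": "jog_arm", "payload": {"deltas": [[[0,0,0,0,0,0,0],[0,0,0,0,0,0,0]]]}}

```text
clock: 30.7
eef_pos: [0.6205, 0.2453, 0.128]
tool_rot: [-0.184, 0.983, 0.002, 0.004]
ft_force: [0.7, 1.3, -0.5]
grip_width: 0.0001
```

```bash
python3 - <<'E'
from h import *
camera('side');st();plan([.6187,.2388,.110],down(201),0,maxmm=30)
E
```

```text
30.75 p [620.4 245.3 128. ] psi -158.9 z [ 0.007  0.007 -1.   ] j [0.37 0.62 0.32 1.26 0.   0.01] F [-0.4 -0.2 -0.3] T [-0.02  0.    0.01] w -0.1
[[[4.1,-5.6,17.9,0.2,0.5,0.1,0]]]
```

>>> {"api": "jog_arm", "payload": {"deltas": [[[2.2,-3.2,6,0.2,0.3,0,0],[2,-2.8,5,0,0.2,0,0],[0,0,5,0,0,0,0],[0,0,4,0,0,0,0],[0,0,3,0,0,0,0]]]}}

```text
clock: 31.25
eef_pos: [0.619, 0.2334, 0.1025]
tool_rot: [-0.181, 0.984, -0.001, -0.001]
ft_force: [1.4, 0.1, 0.1]
grip_width: -0.0003
```

>>> {"api": "jog_arm", "payload": {"deltas": [[[0,0,3,0,0,0,0],[0,0,3,0,0,0,0],[0,0,3,0,0,0,0],[0,0,3,0,0,0,0],[0,0,2,0,0,0,0]]]}}

```text
clock: 31.75
eef_pos: [0.6191, 0.2334, 0.1017]
tool_rot: [-0.18, 0.984, 0.001, 0.004]
ft_force: [-2.6, -1.2, 4.7]
grip_width: 0.0001
```

```bash
python3 - <<'E'
from h import *
touch(3)
P=np.array([[.615,-.0975,115.79-.11],[.6976,-.1,116.99-.2],[.6970,.1466,116.51-.28],[.6176,.1332,115.34-.08]])
A=np.c_[P[:,:2],np.ones(4)];s=np.linalg.lstsq(A,P[:,2],rcond=None);print(s[0],A@s[0]-P[:,2])
for n,x,y in(('FL',.6187,.2388),('FR',.6138,-.1912),('RL',.7677,.157),('RR',.7647,-.113)): print(n,np.array([x,y,1])@s[0])
E
```

```text
31.9 p [619.1 233.4 101.6] psi -159.2 z [ 0.007  0.003 -1.   ] j [ 0.36  0.63  0.26  1.2   0.   -0.  ] F [-3.9 -1.6  7.8] T [-0.29  0.79 -0.01] w 0.1
touch z 101.59 sd 0.03 F 8.1
[ 12.9896997   -2.1122345  107.50182446] [ 0.01643264 -0.01533758  0.01599158 -0.01708664]
FL 115.03415006827176
FR 115.87876137359731
RL 117.14239610536717
RR 117.67373032054851
```

>>> {"api": "jog_arm", "payload": {"deltas": [[[0,0,-20,0,0,0,0],[0,0,-25,0,0,0,65],[0,0,0,0,0,0,65],[0,0,0,0,0,0,65],[0,0,0,0,0,0,65]]]}}

```text
clock: 32.4
eef_pos: [0.6183, 0.2329, 0.1472]
tool_rot: [-0.18, 0.984, 0.001, 0.003]
ft_force: [-0.2, 0.1, 0.1]
grip_width: 0.0581
```

>>> {"api": "jog_arm", "payload": {"deltas": [[[-1.5,5,0,0,0.3,0,65],[0,0,0,0,0,0,65],[0,0,0,0,0,0,65]]]}}

```text
clock: 32.7
eef_pos: [0.6165, 0.2381, 0.144]
tool_rot: [-0.18, 0.984, -0.0, -0.002]
ft_force: [-0.3, -0.8, 0.3]
grip_width: 0.0651
```

```bash
python3 - <<'E'
from h import *
camera('side');st();plan([.6195,.239,.0735],down(201),65,maxmm=16)
E
```

```text
32.75 p [616.4 238.1 143.8] psi -159.3 z [-0.004 -0.001 -1.   ] j [0.37 0.61 0.34 1.31 0.   0.01] F [ 0.3 -0.5  0.1] T [-0.06  0.01 -0.01] w 65.2
[[[-0.7,-0.1,14.1,0,0,-0.1,65],[-0.7,-0.1,14.1,0,-0.1,0,65],[-0.7,0,14,0,0,-0.1,65],[-0.7,-0.1,14.1,0,-0.1,0,65],[-0.7,0,14,0,0,-0.1,65]]]
```

>>> {"api": "jog_arm", "payload": {"deltas": [[[-0.5,0,15,0,0,0,65],[-0.5,0,15,0,0,0,65],[-0.5,0,15,0,0,0,65],[0,0,14,0,0,0,65],[0,0,0,0,0,0,65]]]}}

```text
clock: 33.25
eef_pos: [0.6175, 0.2387, 0.0821]
tool_rot: [-0.18, 0.984, -0.0, -0.002]
ft_force: [-1.0, -0.6, -0.2]
grip_width: 0.065
```

>>> {"api": "jog_arm", "payload": {"deltas": [[[0,0,5,0,0,0,65],[0,0,6,0,0.5,0,65],[0,0,0,0,0,0,65]]]}}

```text
clock: 33.55
eef_pos: [0.618, 0.2389, 0.0714]
tool_rot: [-0.18, 0.984, -0.001, -0.006]
ft_force: [0.2, -0.2, 0.1]
grip_width: 0.0649
```

```bash
python3 - <<'E'
from h import *
camera('side');st();plan([.6195,.239,.0735],down(201),65,maxmm=16)
E
```

```text
33.6 p [618.2 239.   71.9] psi -159.2 z [-0.011 -0.004 -1.   ] j [0.37 0.67 0.25 1.17 0.   0.01] F [-1.   0.3 -0.5] T [-0.01 -0.03  0.04] w 64.9
[[[-1.2,-0.4,-1.6,0,-0.7,-0.2,65]]]
```

>>> {"api": "jog_arm", "payload": {"deltas": [[[-1.2,0,-1.5,0,-0.6,0,60],[0,0,0,0,0,0,48],[0,0,0,0,0,0,44],[0,0,0,0,0,0,42],[0,0,0,0,0,0,40]]]}}

```text
clock: 34.1
eef_pos: [0.6209, 0.2393, 0.0758]
tool_rot: [-0.18, 0.984, -0.0, 0.002]
ft_force: [-0.2, -2.3, -1.1]
grip_width: 0.0402
```

>>> {"api": "jog_arm", "payload": {"deltas": [[[0,0,0,0,0,0,36],[0,0,0,0,0,0,30],[0,0,0,0,0,0,30],[0,0,0,0,0,8,30],[0,0,0,0,0,8,30]]]}}

```text
clock: 34.6
eef_pos: [0.6208, 0.2395, 0.0761]
tool_rot: [-0.037, 0.999, 0.001, 0.002]
ft_force: [-0.4, -0.0, 0.3]
grip_width: 0.0384
```

>>> {"api": "jog_arm", "payload": {"deltas": [[[0,0,0,0,0,8,30],[0,0,0,0,0,8,30],[0,0,0,0,0,8,30],[0,0,0,0,0,8,30],[0,0,0,0,0,8,30]]]}}

```text
clock: 35.1
eef_pos: [0.6215, 0.2402, 0.0761]
tool_rot: [0.32, 0.947, 0.002, 0.001]
ft_force: [-0.6, -0.9, 0.3]
grip_width: 0.0382
```

>>> {"api": "jog_arm", "payload": {"deltas": [[[0,0,0,0,0,8,30],[0,0,0,0,0,8,30],[0,0,0,0,0,8,30],[0,0,0,0,0,8,30],[0,0,0,0,0,8,30]]]}}

```text
clock: 35.6
eef_pos: [0.6224, 0.2404, 0.076]
tool_rot: [0.636, 0.772, 0.004, 0.001]
ft_force: [-0.0, -1.4, 0.7]
grip_width: 0.0384
```

>>> {"api": "jog_arm", "payload": {"deltas": [[[0,0,0,0,0,8,30],[0,0,0,0,0,8,30],[0,0,0,0,0,8,30],[0,0,0,0,0,8,30],[0,0,0,0,0,0,30]]]}}

```text
clock: 36.1
eef_pos: [0.6231, 0.2401, 0.076]
tool_rot: [0.83, 0.557, 0.004, 0.001]
ft_force: [-1.3, -0.1, 0.4]
grip_width: 0.038
```

```bash
python3 - <<'E'
from h import *
camera('side');st()
E
```

```text
36.15 p [623.  240.1  75.9] psi 67.9 z [ 0.008  0.003 -1.   ] j [ 0.37  0.66  0.25  1.15 -0.    2.32] F [-0.5 -1.   0.1] T [-0.2  -0.15 -0.09] w 38.7
```

>>> {"api": "jog_arm", "payload": {"deltas": [[[0,0,0,0,0,8,30],[0,0,0,0,0,8,30],[0,0,0,0,0,1.5,30],[0,0,0,0,0,0,30],[0,0,0,0,0,0,30]]]}}

```text
clock: 36.65
eef_pos: [0.6233, 0.2399, 0.0759]
tool_rot: [0.904, 0.428, 0.004, 0.001]
ft_force: [-0.3, -1.3, 0.5]
grip_width: 0.0387
```

>>> {"api": "jog_arm", "payload": {"deltas": [[[0,0,0,0,0,0,55],[0,0,0,0,0,0,65],[0,0,-20,0,0,0,65],[0,0,-30,0,0,0,65],[0,0,-30,0,0,0,65]]]}}

```text
clock: 37.15
eef_pos: [0.6183, 0.2393, 0.1506]
tool_rot: [0.902, 0.431, -0.003, -0.001]
ft_force: [0.4, -0.2, -0.6]
grip_width: 0.0652
```

```bash
python3 - <<'E'
from h import *
camera('side');camera('side');st();m=plan([.6165,-.191,.145],down(134),65,maxmm=42)
E
```

```text
37.25 p [621.7 240.6 155.8] psi 51.1 z [ 0.005  0.003 -1.   ] j [0.37 0.61 0.37 1.33 0.   2.62] F [ 0.5 -0.3 -0.6] T [ 0.   -0.03 -0.07] w 65.2
[[[-30.8,24.3,0.9,0,0,-7.5,65],[-33.7,20.1,0.8,0,0,-7.5,65],[-36.1,15.5,0.9,0,0,-7.5,65],[-37.8,10.6,0.8,0,0,-7.6,65],[-38.8,5.5,0.9,0,0,-7.5,65]]]
[[[-39.2,0.4,0.8,0.1,0,-7.6,65],[-39,-4.8,0.9,0,0,-7.5,65],[-38,-9.8,0.8,0.1,0,-7.6,65],[-36.4,-14.7,0.9,0,0,-7.5,65],[-34.1,-19.4,0.9,0.1,0,-7.6,65]]]
[[[-31.3,-23.6,0.9,0.1,-0.1,-7.5,65]]]
```

>>> {"api": "jog_arm", "payload": {"deltas": [[[-31,24,0,0,0,-7.5,65],[-34,20,0,0,0,-7.5,65],[-36,15.5,0,0,0,-7.5,65],[-38,10.6,0,0,0,-7.5,65],[-39,5.5,0,0,0,-7.5,65]]]}}

```text
clock: 37.75
eef_pos: [0.6213, 0.046, 0.1527]
tool_rot: [0.701, 0.713, 0.005, -0.0]
ft_force: [1.5, -0.5, -0.0]
grip_width: 0.0652
```

>>> {"api": "jog_arm", "payload": {"deltas": [[[-39,0,0,0,0,-7.6,65],[-39,-5,0,0,0,-7.5,65],[-38,-10,0,0,0,-7.6,65],[-36,-15,0,0,0,-7.5,65],[-34,-19,0,0,0,-7.5,65]]]}}

```text
clock: 38.25
eef_pos: [0.6262, -0.1562, 0.1471]
tool_rot: [0.418, 0.908, 0.005, -0.0]
ft_force: [-0.2, -0.2, 0.3]
grip_width: 0.0649
```

>>> {"api": "jog_arm", "payload": {"deltas": [[[-20,-15,0,0,0,-7,65],[0,0,0,0,0,0,65],[0,0,0,0,0,0,65],[0,0,0,0,0,0,65]]]}}

```text
clock: 38.65
eef_pos: [0.626, -0.1871, 0.143]
tool_rot: [0.363, 0.932, 0.005, -0.002]
ft_force: [0.6, 0.4, -0.0]
grip_width: 0.065
```

```bash
python3 - <<'E'
from h import *
camera('side');st();m=plan([.6165,-.191,.145],down(134),65,maxmm=20);plan([.6165,-.191,.075],down(134),65,m,maxmm=18)
E
```

```text
38.7 p [ 626.  -186.7  143. ] psi 137.5 z [ 0.     0.011 -1.   ] j [-0.29  0.59  0.31  1.29  0.01  0.45] F [-0.7  0.2 -0.2] T [-0.02 -0.01 -0.02] w 65.2
[[[4.2,-9.6,-2,0.5,-0.4,3.5,65]]]
[[[0,0,17.5,0,0,0,65],[0,0,17.5,0,0,0,65],[0,0,17.5,0,0,0,65],[-0.1,0,17.5,0,0,0,65]]]
```

>>> {"api": "jog_arm", "payload": {"deltas": [[[2.1,-4.8,0,0.3,-0.2,0,65],[2.1,-4.8,0,0.2,-0.2,0,65],[0,0,0,0,0,0,65],[0,0,12,0,0,0,65],[0,0,14,0,0,0,65]]]}}

```text
clock: 39.2
eef_pos: [0.6176, -0.1872, 0.1187]
tool_rot: [0.36, 0.933, 0.0, 0.003]
ft_force: [-0.6, 0.1, 0.6]
grip_width: 0.0655
```

```bash
python3 - <<'E'
from h import *
camera('side');camera('side');st();m=plan([.616,-.191,.075],down(137.5),65,maxmm=16)
E
```

```text
39.3 p [ 615.8 -186.7  116.2] psi 137.8 z [-0.001  0.    -1.   ] j [-0.29  0.59  0.23  1.21 -0.    0.44] F [ 0.1 -0.7  0.3] T [-0.    0.01  0.01] w 64.9
[[[-1,-1,13.7,0,0,0.1,65],[-1,-1,13.8,0,0,0.1,65],[-1.1,-1.1,13.7,0,0,0.1,65]]]
```

>>> {"api": "jog_arm", "payload": {"deltas": [[[-2,-2,4,0,0,0,65],[-1.2,-1.2,12,0,0,0,65],[0,0,14,0,0,0,65],[0,0,12,0,0,0,65],[0,0,0,0,0,0,65]]]}}

```text
clock: 39.8
eef_pos: [0.6164, -0.1921, 0.0711]
tool_rot: [0.36, 0.933, -0.0, 0.0]
ft_force: [-0.8, -0.5, -0.1]
grip_width: 0.0649
```

```bash
python3 - <<'E'
from h import *
camera('side');camera('side');st();m=plan([.616,-.191,.075],down(137.5),65,maxmm=16)
E
```

```text
39.9 p [ 617.5 -192.3   73. ] psi 137.8 z [ 0.003 -0.001 -1.   ] j [-0.3   0.63  0.18  1.12 -0.    0.43] F [ 0.2 -0.4  0.9] T [-0.03  0.02  0.02] w 64.9
[[[2,0,-2,0.1,0.2,0.3,65]]]
```

Close and turn about 85° (10 rows).

>>> {"api": "jog_arm", "payload": {"deltas": [[[1.5,0,-2,0,0.2,0,60],[0,0,0,0,0,0,48],[0,0,0,0,0,0,44],[0,0,0,0,0,0,42],[0,0,0,0,0,0,40]]]}}

```text
clock: 40.4
eef_pos: [0.6177, -0.1921, 0.0781]
tool_rot: [0.36, 0.933, 0.0, 0.002]
ft_force: [-1.9, -1.2, -1.3]
grip_width: 0.0399
```

>>> {"api": "jog_arm", "payload": {"deltas": [[[0,0,0,0,0,0,36],[0,0,0,0,0,0,30],[0,0,0,0,0,0,30],[0,0,0,0,0,8,30],[0,0,0,0,0,8,30]]]}}

```text
clock: 40.9
eef_pos: [0.6173, -0.1925, 0.0784]
tool_rot: [0.49, 0.872, 0.0, 0.002]
ft_force: [-1.7, -1.1, 0.3]
grip_width: 0.0381
```

>>> {"api": "jog_arm", "payload": {"deltas": [[[0,0,0,0,0,8,30],[0,0,0,0,0,8,30],[0,0,0,0,0,8,30],[0,0,0,0,0,8,30],[0,0,0,0,0,8,30]]]}}

```text
clock: 41.4
eef_pos: [0.6161, -0.1927, 0.0784]
tool_rot: [0.768, 0.641, -0.001, 0.001]
ft_force: [-1.5, 0.1, 1.0]
grip_width: 0.0383
```

>>> {"api": "jog_arm", "payload": {"deltas": [[[0,0,0,0,0,8,30],[0,0,0,0,0,8,30],[0,0,0,0,0,8,30],[0,0,0,0,0,0,30],[0,0,0,0,0,0,30]]]}}

```text
clock: 41.9
eef_pos: [0.6153, -0.1923, 0.0783]
tool_rot: [0.887, 0.461, -0.001, 0.001]
ft_force: [-0.5, -0.2, 1.5]
grip_width: 0.0384
```

```bash
python3 - <<'E'
from h import *
camera('side');st()
E
```

```text
41.95 p [ 615.4 -192.3   78.3] psi 54.9 z [-0.001 -0.002 -1.   ] j [-0.3   0.62  0.18  1.13 -0.    1.88] F [-1.  -0.3  0.2] T [ 0.    0.19 -0.1 ] w 38.3
```

>>> {"api": "jog_arm", "payload": {"deltas": [[[0,0,0,0,0,0,55],[0,0,0,0,0,0,65],[0,0,-20,0,0,0,65],[0,0,-22,0,0,0,65],[0,0,0,0,0,0,0]]]}}

```text
clock: 42.45
eef_pos: [0.6155, -0.1915, 0.1198]
tool_rot: [0.886, 0.464, -0.001, -0.0]
ft_force: [0.2, -0.2, 0.2]
grip_width: 0.0519
```

>>> {"api": "jog_arm", "payload": {"deltas": [[[0,0,0,0,0,0,0],[0,0,0,0,0,0,0],[0,0,0,0,0,0,0],[0,0,3,0,0,0,0],[0,0,4,0,0,0,0]]]}}

```text
clock: 42.95
eef_pos: [0.6144, -0.191, 0.1093]
tool_rot: [0.886, 0.464, -0.002, -0.001]
ft_force: [-0.9, 0.4, -0.4]
grip_width: 0.0001
```

>>> {"api": "jog_arm", "payload": {"deltas": [[[0,0,4,0,0,0,0],[0,0,4,0,0,0,0],[0,0,4,0,0,0,0],[0,0,3,0,0,0,0],[0,0,3,0,0,0,0]]]}}

```text
clock: 43.45
eef_pos: [0.6142, -0.191, 0.1014]
tool_rot: [0.886, 0.464, 0.0, 0.001]
ft_force: [-5.3, 0.9, 12.4]
grip_width: 0.0005
```

>>> {"api": "jog_arm", "payload": {"deltas": [[[0,0,3,0,0,0,0],[0,0,2,0,0,0,0],[0,0,2,0,0,0,0]]]}}

```text
clock: 43.75
eef_pos: [0.6141, -0.1909, 0.1014]
tool_rot: [0.886, 0.464, 0.002, 0.002]
ft_force: [-3.1, 0.8, 10.1]
grip_width: 0.0
```

```bash
python3 - <<'E'
from h import *
touch(3)
E
```

```text
43.9 p [ 614.1 -190.9  101.4] psi 55.3 z [ 0.005 -0.002 -1.   ] j [-0.3   0.59  0.2   1.17 -0.    1.88] F [-3.1  0.8 10. ] T [ 0.26  0.84 -0.02] w -0.1
touch z 101.43 sd 0.00 F 10.1
```

>>> {"api": "jog_arm", "payload": {"deltas": [[[0,0,-18,0,0,0,0],[0,0,-18,0,0,0,0],[20,-14,0,0,0,0,0],[21,-14,0,0,0,0,0],[21,-14,0,0,0,0,0]]]}}

```text
clock: 44.4
eef_pos: [0.6142, -0.1179, 0.1375]
tool_rot: [0.887, 0.461, 0.002, 0.003]
ft_force: [0.1, 0.1, 0.5]
grip_width: -0.0002
```

>>> {"api": "jog_arm", "payload": {"deltas": [[[20,-14,0,0,0,0,0],[0,0,0,0,0,0,0],[0,0,4,0,0,0,0],[0,0,4,0,0,0,0],[0,0,4,0,0,0,0]]]}}

```text
clock: 44.9
eef_pos: [0.6142, -0.0908, 0.1236]
tool_rot: [0.887, 0.462, 0.002, 0.003]
ft_force: [0.1, -0.1, -0.6]
grip_width: -0.0002
```

>>> {"api": "jog_arm", "payload": {"deltas": [[[0,0,4,0,0,0,0],[0,0,4,0,0,0,0],[0,0,3,0,0,0,0],[0,0,3,0,0,0,0],[0,0,2,0,0,0,0]]]}}

```text
clock: 45.4
eef_pos: [0.614, -0.092, 0.1177]
tool_rot: [0.887, 0.461, 0.005, 0.002]
ft_force: [-3.1, 2.9, 7.6]
grip_width: -0.0002
```

```bash
python3 - <<'E'
from h import *
touch(3)
E
```

```text
45.55 p [614.  -92.  117.6] psi 54.9 z [ 0.012  0.001 -1.   ] j [-0.15  0.54  0.14  1.17  0.    2.03] F [-4.3  1.7 11.8] T [ 0.49  0.89 -0.  ] w -0.2
touch z 117.59 sd 0.02 F 10.9
```

>>> {"api": "jog_arm", "payload": {"deltas": [[[0,0,-16,0,0,0,0],[31,-22,0,0,0,0,0],[31,-22,0,0,0,0,0],[31,-22,0,0,0,0,0],[31,-22,0,0,0,0,0]]]}}

```text
clock: 46.05
eef_pos: [0.6149, 0.0551, 0.134]
tool_rot: [0.891, 0.454, 0.006, 0.004]
ft_force: [0.2, -0.3, 0.1]
grip_width: 0.0003
```

>>> {"api": "jog_arm", "payload": {"deltas": [[[31,-22,0,0,0,0,0],[25,-18,0,0,0,0,0],[0,0,0,0,0,0,0],[0,0,4,0,0,0,0],[0,0,4,0,0,0,0]]]}}

```text
clock: 46.55
eef_pos: [0.6158, 0.129, 0.1242]
tool_rot: [0.89, 0.455, 0.006, 0.003]
ft_force: [-0.5, -0.2, -0.1]
grip_width: -0.0001
```

>>> {"api": "jog_arm", "payload": {"deltas": [[[0,0,4,0,0,0,0],[0,0,4,0,0,0,0],[0,0,3,0,0,0,0],[0,0,3,0,0,0,0],[0,0,2,0,0,0,0]]]}}

```text
clock: 47.05
eef_pos: [0.616, 0.1271, 0.1177]
tool_rot: [0.892, 0.452, 0.011, 0.0]
ft_force: [-2.9, 2.0, 6.9]
grip_width: -0.0001
```

```bash
python3 - <<'E'
from h import *
touch(3)
E
```

```text
47.2 p [616.  127.1 117.6] psi 53.8 z [ 0.019  0.01  -1.   ] j [0.2  0.54 0.16 1.16 0.01 2.4 ] F [-4.3  1.7  8.7] T [0.44 0.88 0.03] w 0.1
touch z 117.59 sd 0.01 F 9.5
```

>>> {"api": "jog_arm", "payload": {"deltas": [[[0,0,-16,0,0,0,0],[-12,33,0,0,0,0,0],[-12,33,0,0,0,0,0],[-12,33,0,0,0,0,0],[-12,33,0,0,0,0,0]]]}}

```text
clock: 47.7
eef_pos: [0.6936, 0.0059, 0.1351]
tool_rot: [0.892, 0.453, 0.011, -0.0]
ft_force: [0.1, 0.1, -0.6]
grip_width: -0.0002
```

>>> {"api": "jog_arm", "payload": {"deltas": [[[0,0,0,0,0,0,0],[0,0,4,0,0,0,0],[0,0,4,0,0,0,0],[0,0,4,0,0,0,0],[0,0,4,0,0,0,0]]]}}

```text
clock: 48.2
eef_pos: [0.6945, -0.0019, 0.1176]
tool_rot: [0.894, 0.448, 0.01, 0.001]
ft_force: [-4.7, -1.4, 19.8]
grip_width: 0.0002
```

>>> {"api": "jog_arm", "payload": {"deltas": [[[0,0,3,0,0,0,0],[0,0,3,0,0,0,0],[0,0,3,0,0,0,0],[0,0,2,0,0,0,0]]]}}

```text
clock: 48.6
eef_pos: [0.6944, -0.0018, 0.1178]
tool_rot: [0.893, 0.45, 0.013, 0.006]
ft_force: [-1.1, -1.5, 4.4]
grip_width: -0.0002
```

```bash
python3 - <<'E'
from h import *
touch(3)
E
```

```text
48.75 p [694.5  -1.8 117.7] psi 53.4 z [ 0.028  0.001 -1.   ] j [-0.    0.67  0.38  1.25  0.    2.21] F [-3.1 -2.   7.4] T [-0.55  0.64  0.01] w -0.2
touch z 117.71 sd 0.01 F 7.7
```

```bash
python3 - <<'E'
from h import *
s=get_obs();o=(np.array(s['eef_pos'])+[0,0,.04],R.from_quat(s['tool_rot']).as_matrix())
m=plan([.52,.024,.155],down(90),0,o,maxmm=40);print('--');plan([.52,.024,.085],down(90),0,m,maxmm=25)
E
```

```text
[[[-16.7,-31.1,-0.4,0.3,-0.1,-7.3,0],[-12.6,-33,-0.3,0.3,-0.1,-7.3,0],[-8.3,-34.3,-0.1,0.3,-0.1,-7.3,0],[-3.8,-35,0.2,0.3,-0.1,-7.3,0],[0.6,-35.3,0.3,0.4,-0.1,-7.4,0]]]
--
[[[0,0,23.3,0,0,0,0],[0,0,23.4,0,0,0,0],[0,0.1,23.3,0,0,0,0]]]
```

>>> {"api": "jog_arm", "payload": {"deltas": [[[0,0,-22,0,0,0,0],[0,0,-22,0.3,0,0,0],[-17,-31,0,0.3,0,-7.3,0],[-12.6,-33,0,0.3,0,-7.3,0],[-8,-34,0,0.3,0,-7.3,0]]]}}

```text
clock: 49.25
eef_pos: [0.5885, 0.0177, 0.159]
tool_rot: [0.785, 0.619, 0.009, -0.001]
ft_force: [0.6, -0.1, 0.2]
grip_width: 0.0
```

>>> {"api": "jog_arm", "payload": {"deltas": [[[-4,-35,0,0.3,0,-7.3,0],[0.6,-35,0,0.3,0,-7.3,0],[0,0,0,0,0,0,0],[0,0,0,0,0,0,0]]]}}

```text
clock: 49.65
eef_pos: [0.5084, 0.0304, 0.1571]
tool_rot: [0.694, 0.72, 0.004, -0.007]
ft_force: [0.3, 0.2, 0.4]
grip_width: 0.0004
```

```bash
python3 - <<'E'
from h import *
camera('side');st();plan([.525,.024,.083],down(90),0,maxmm=25)
E
```

```text
49.7 p [508.3  30.4 157. ] psi 92.2 z [-0.005  0.015 -1.   ] j [ 0.05  0.31 -0.1   1.16  0.02  1.58] F [-0.3  0.  -0.8] T [-0.01  0.04  0.03] w -0.2
[[[-2,4.2,18.4,-0.1,-0.2,0.5,0],[-2,4.2,18.5,-0.1,-0.2,0.6,0],[-1.8,4.2,18.5,0,-0.2,0.5,0],[-1.8,4.2,18.5,-0.1,-0.3,0.6,0]]]
```

>>> {"api": "jog_arm", "payload": {"deltas": [[[-2,4.2,18,0,-0.2,0.5,0],[-2,4.2,18,0,-0.2,0.5,0],[-1.8,4.2,18,0,-0.2,0.5,0],[-1.8,4.2,19,0,-0.2,0.5,0],[0,0,0,0,0,0,0]]]}}

```text
clock: 50.2
eef_pos: [0.5332, 0.0252, 0.0829]
tool_rot: [0.707, 0.707, 0.002, 0.001]
ft_force: [-0.0, 0.2, 0.3]
grip_width: -0.0001
```

>>> {"api": "jog_arm", "payload": {"deltas": [[[0,5,0,0,0,0,0],[0,5,0,0,0,0,0],[0,4,0,0,0,0,0],[0,3,0,0,0,0,0],[0,3,0,0,0,0,0]]]}}

```text
clock: 50.7
eef_pos: [0.5576, 0.0256, 0.0857]
tool_rot: [0.707, 0.707, 0.003, 0.002]
ft_force: [-4.4, 0.4, 0.6]
grip_width: -0.0001
```

>>> {"api": "jog_arm", "payload": {"deltas": [[[0,3,0,0,0,0,0],[0,3,0,0,0,0,0],[0,3,0,0,0,0,0]]]}}

```text
clock: 51.0
eef_pos: [0.5621, 0.0255, 0.0856]
tool_rot: [0.707, 0.707, -0.0, -0.001]
ft_force: [-12.0, 0.4, 9.0]
grip_width: -0.0002
```

```bash
python3 - <<'E'
from h import *
st()
E
```

```text
51.0 p [562.1  25.5  85.6] psi 90.0 z [-0.002  0.002 -1.   ] j [ 0.04  0.47 -0.06  1.04  0.    1.62] F [-12.    0.4   9. ] T [ 0.01  2.3  -0.04] w -0.2
```

>>> {"api": "jog_arm", "payload": {"deltas": [[[0,1.5,0,0,0,0,0],[0,-25,0,0,0,0,0],[0,-35,0,0,0,0,0],[0,-35,0,0,0,0,0],[0,0,-25,0,0,0,50]]]}}

```text
clock: 51.5
eef_pos: [0.4609, 0.0252, 0.1064]
tool_rot: [0.707, 0.707, -0.004, -0.005]
ft_force: [-0.8, -0.1, -0.3]
grip_width: 0.0132
```

>>> {"api": "jog_arm", "payload": {"deltas": [[[0,0,-35,0,0,0,50],[0,0,-20,0,0,0,50],[0,0,0,0,0,0,50],[0,0,0,0,0,0,50]]]}}

```text
clock: 51.9
eef_pos: [0.4643, 0.0253, 0.1664]
tool_rot: [0.707, 0.707, 0.0, -0.001]
ft_force: [-0.4, 0.4, 0.9]
grip_width: 0.0499
```

```bash
python3 - <<'E'
from h import *
camera('wrist');o=st();im=camera('wrist');t=camera('side');save(t,'side1.png',(110,90,480,360),2)
for d in masks_of('drawer','side')[:2]: print(round(d['conf'],2),d['at'],d['pixels'].sum())
E
```

```text
51.95 p [464.5  25.3 166.4] psi 90.0 z [-0.001  0.002 -1.   ] j [ 0.05  0.21 -0.2   1.15  0.    1.62] F [ 0.8 -0.6  0.2] T [-0.   -0.05 -0.01] w 49.9
0.82 [257.4, 207.6] 2986
```

View pics/side1.png

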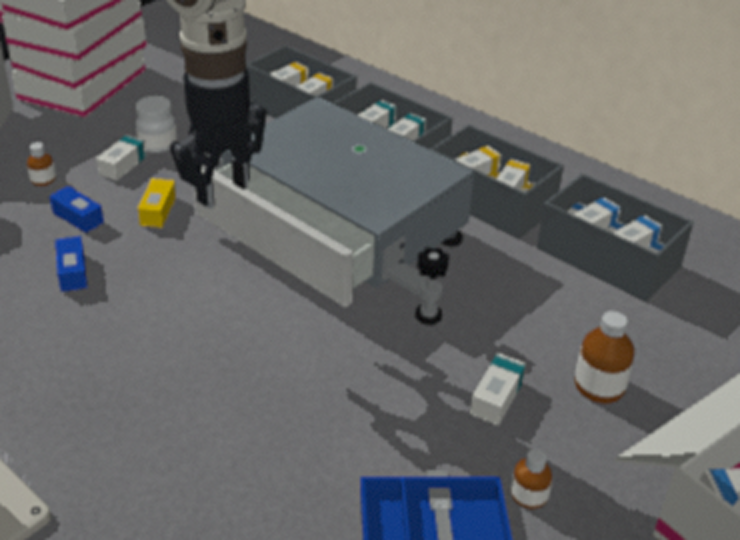

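```bash
python3 - <<'E'
from h import *
o=get_obs();im=camera('wrist').astype(float).mean(2)
for y in(-.06,.09):
    xs=np.arange(.49,.60,.004);print(y,[(round(x*1e3),int(cv2.getRectSubPix(im.astype(np.float32),(3,3),tuple(map(float,proj('wrist',[x,y,.116],o))))[1,1])) for x in xs])
print(proj('wrist',[.53,-.06,.116],o),proj('wrist',[.53,.09,.116],o))
plan([.532,.024,.16],down(90),60,maxmm=35)
E
```

```text
-0.06 [(490, 98), (494, 99), (498, 98), (502, 98), (506, 69), (510, 21), (514, 29), (518, 29), (522, 30), (526, 26), (530, 28), (534, 27), (538, 27), (542, 28), (546, 33), (550, 34), (554, 33), (558, 33), (562, 32), (566, 33), (570, 23), (574, 18), (578, 20), (582, 25), (586, 29), (590, 27), (594, 26), (598, 27)]
0.09 [(490, 101), (494, 101), (498, 100), (502, 102), (506, 100), (510, 71), (514, 90), (518, 90), (522, 90), (526, 90), (530, 90), (534, 162), (538, 161), (542, 159), (546, 158), (550, 155), (554, 151), (558, 119), (562, 111), (566, 110), (570, 111), (574, 109), (578, 108), (582, 109), (586, 109), (590, 63), (594, 98), (598, 98)]
[333.98733369 308.56813696] [355.51942123 123.69177724]
[[[-0.6,34.5,2.3,-0.2,0,0,60],[-0.6,34.6,2.5,-0.1,-0.1,0,60]]]
```

>>> {"api": "jog_arm", "payload": {"deltas": [[[0,36,2,0,0,0,40],[0,38,2,0,0,0,40],[0,3,0,0,0,0,40],[0,0,0,0,0,0,40],[0,0,0,0,0,0,40]]]}}

```text
clock: 52.65
eef_pos: [0.5376, 0.025, 0.1544]
tool_rot: [0.707, 0.707, -0.006, -0.007]
ft_force: [-0.8, -0.2, 1.0]
grip_width: 0.0399
```

```bash
python3 - <<'E'
from h import *
camera('wrist');st();plan([.539,.025,.088],down(90),40,maxmm=18)
E
```

```text
52.7 p [537.2  25.  154.4] psi 90.0 z [-0.018  0.001 -1.   ] j [ 0.05  0.37 -0.02  1.2   0.    1.62] F [-0.8  0.6  0. ] T [-0.01 -0.    0.01] w 39.8
[[[0,0.7,16.6,-0.3,0,0,40],[0,0.7,16.6,-0.2,0,0,40],[0,0.6,16.6,-0.3,0,0,40],[-0.1,0.5,16.6,-0.2,0,0,40]]]
```

>>> {"api": "jog_arm", "payload": {"deltas": [[[0,1,15,-0.3,0,0,40],[0,0.5,16,-0.3,0,0,40],[0,0.5,16,-0.3,0,0,40],[0,0,16,0,0,0,40],[0,0,0,0,0,0,40]]]}}

```text
clock: 53.2
eef_pos: [0.5344, 0.0252, 0.0917]
tool_rot: [0.707, 0.707, -0.0, -0.001]
ft_force: [-0.6, 0.5, 0.7]
grip_width: 0.04
```

>>> {"api": "jog_arm", "payload": {"deltas": [[[0,0,0,0,0,0,30],[0,0,0,0,0,0,22],[0,0,0,0,0,0,17],[0,0,0,0,0,0,12],[0,0,0,0,0,0,8]]]}}

```text
clock: 53.7
eef_pos: [0.5346, 0.0252, 0.0948]
tool_rot: [0.708, 0.707, 0.001, 0.0]
ft_force: [0.9, 1.0, -4.0]
grip_width: 0.0127
```

```bash
python3 - <<'E'
from h import *
camera('wrist');st()
E
```

```text
53.75 p [534.6  25.2  94.7] psi 89.9 z [ 0.002  0.001 -1.   ] j [ 0.05  0.41 -0.13  1.03  0.    1.62] F [-0.1  0.5 -2.8] T [ 0.06 -0.02 -0.41] w 12.7
```

>>> {"api": "jog_arm", "payload": {"deltas": [[[0,-10,0,0,0,0,8],[0,-12,0,0,0,0,8],[0,-12,0,0,0,0,8],[0,-12,0,0,0,0,8],[0,-12,0,0,0,0,8]]]}}

```text
clock: 54.25
eef_pos: [0.4768, 0.0261, 0.0946]
tool_rot: [0.708, 0.706, 0.004, 0.002]
ft_force: [1.8, 0.8, -3.9]
grip_width: 0.013
```

>>> {"api": "jog_arm", "payload": {"deltas": [[[0,-12,0,0,0,0,8],[0,-8,0,0,0,0,8],[0,-5,0,0,0,0,8],[0,0,0,0,0,0,8]]]}}

```text
clock: 54.65
eef_pos: [0.4482, 0.0265, 0.0947]
tool_rot: [0.708, 0.706, 0.004, 0.001]
ft_force: [2.1, 0.5, -3.7]
grip_width: 0.0128
```

```bash
python3 - <<'E'
from h import *
st()
E
```

```text
54.65 p [448.2  26.5  94.7] psi 89.9 z [ 0.008  0.004 -1.   ] j [ 0.06  0.25 -0.37  0.95  0.    1.63] F [ 2.1  0.5 -3.7] T [ 0.04 -0.12 -0.42] w 12.8
```

```bash
python3 - <<'E'
from h import *
s=get_obs();o=(np.array(s['eef_pos'])+[0,0,.09],R.from_quat(s['tool_rot']).as_matrix())
m=plan([.54,.358,.17],down(194),75,o,maxmm=40,maxdeg=8)
E
```

```text
[[[23.7,6.5,1.2,0,0,-7.4,75],[22.7,9.5,1.2,0,0,-7.4,75],[21.2,12.3,1.2,0,0,-7.4,75],[19.5,15,1.2,0,0,-7.4,75],[17.4,17.3,1.2,0,0,-7.5,75]]]
[[[15,19.5,1.2,0,0,-7.4,75],[12.3,21.2,1.2,0,0,-7.5,75],[9.5,22.7,1.2,0,0.1,-7.4,75],[6.5,23.7,1.2,0.1,0.1,-7.5,75],[3.3,24.3,1.2,0.1,0,-7.4,75]]]
[[[0.1,24.6,1.1,0,0.1,-7.5,75],[-3.1,24.3,1.1,0.1,0,-7.4,75],[-6.2,23.8,1.1,0,0.1,-7.5,75],[-9.2,22.8,1.1,0.1,0,-7.4,75]]]
```

>>> {"api": "jog_arm", "payload": {"deltas": [[[0,0,0,0,0,0,35],[0,0,0,0,0,0,42],[0,0,-20,0,0,0,42],[0,0,-35,0,0,0,42],[0,0,-40,0,0,0,75]]]}}

```text
clock: 55.15
eef_pos: [0.4437, 0.0256, 0.1877]
tool_rot: [0.707, 0.707, -0.001, -0.003]
ft_force: [1.2, -0.2, -0.1]
grip_width: 0.055
```

>>> {"api": "jog_arm", "payload": {"deltas": [[[24,6.5,0,0,0,-7.4,75],[23,9.5,0,0,0,-7.4,75],[21,12,0,0,0,-7.4,75],[19.5,15,0,0,0,-7.4,75],[17,17,0,0,0,-7.5,75]]]}}

```text
clock: 55.65
eef_pos: [0.4818, 0.1455, 0.1973]
tool_rot: [0.436, 0.9, 0.004, 0.005]
ft_force: [0.1, -0.5, -0.1]
grip_width: 0.0749
```

>>> {"api": "jog_arm", "payload": {"deltas": [[[15,19.5,0,0,0,-7.4,75],[12,21,0,0,0,-7.5,75],[9.5,23,0,0,0,-7.4,75],[6.5,24,0,0,0,-7.5,75],[3,24,0,0,0,-7.4,75]]]}}

```text
clock: 56.15
eef_pos: [0.5132, 0.2698, 0.1987]
tool_rot: [0.111, 0.994, 0.001, 0.006]
ft_force: [-0.0, -0.5, 0.1]
grip_width: 0.0751
```

>>> {"api": "jog_arm", "payload": {"deltas": [[[0,24.6,0,0,0,-7.5,75],[-3,24,0,0,0,-7.4,75],[-6,24,0,0,0,-7.5,75],[-9,23,0,0,0,-7.4,75],[0,0,0,0,0,0,75]]]}}

```text
clock: 56.65
eef_pos: [0.5348, 0.3731, 0.1981]
tool_rot: [-0.162, 0.987, -0.001, 0.007]
ft_force: [1.1, -1.0, 0.0]
grip_width: 0.0751
```

```bash
cat >> h.py <<'E'
def cartons(cam='wrist',z=.032,n=4):
    o=get_obs();im=camera(cam);hsv=cv2.cvtColor(im,cv2.COLOR_RGB2HSV)
    for d in masks_of('carton1',cam)[:n]:
        m=d['pixels'].astype(np.uint8);c=max(cv2.findContours(m,0,2)[0],key=cv2.contourArea)
        h=hsv[d['pixels']];sat=np.median(h[:,1]);r=cv2.minAreaRect(np.array([atz(cam,p[0],z,o)[:2]*1e3 for p in c],np.float32))
        w,hh=r[1];a=r[2] if w>hh else r[2]-90
        print(cam,round(d['conf'],2),np.round(d['at']),'ctr',np.round(r[0],1),'size',np.round(sorted(r[1]),1),'ang',round(a,1),'sat',sat)
    return o,im
E
python3 - <<'E'
from h import *
camera('wrist');camera('wrist');st();o,im=cartons();save(im,'c1.png',s=1.2)
E
```

```text
56.75 p [534.5 370.4 198.3] psi -161.6 z [ 0.012 -0.001 -1.   ] j [ 0.61  0.55  0.39  1.39 -0.01  0.29] F [ 0.3  0.2 -0.1] T [-0.01 -0.02 -0.01] w 75.1
wrist 0.78 [260. 199.] ctr [560.8 388.8] size [36.  85.6] ang 15.3 sat 16.0
wrist 0.78 [158. 132.] ctr [520.8 255.3] size [46.1 79.9] ang 35.1 sat 255.0
wrist 0.62 [249.  67.] ctr [430.9 326.5] size [38.1 80.5] ang -86.3 sat 216.0
wrist 0.56 [198.   4.] ctr [381.7 257. ] size [14.  33.1] ang -76.4 sat 221.0
```

View pics/c1.png

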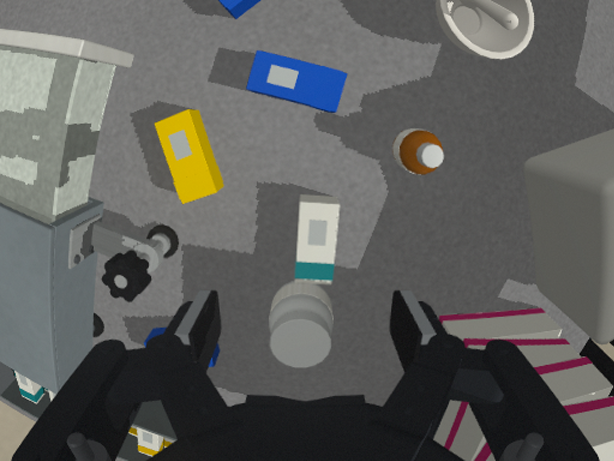

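```bash
python3 - <<'E'
from h import *
camera('wrist');st();m=plan([.554,.387,.09],down(195.3),70,maxmm=30)
E
```

```text
56.9 p [534.6 369.1 199. ] psi -161.7 z [ 0.013 -0.    -1.   ] j [ 0.61  0.55  0.38  1.39 -0.01  0.29] F [0.9 0.2 0.1] T [-0.01 -0.01 -0.05] w 74.9
[[[-5.7,2.8,27.3,-0.1,0.2,0.8,70],[-5.7,2.9,27.3,0,0.2,0.7,70],[-5.8,2.9,27.3,-0.1,0.1,0.8,70],[-5.8,3,27.2,0,0.2,0.7,70]]]
```

>>> {"api": "jog_arm", "payload": {"deltas": [[[-6,3,27,0,0.2,0.8,70],[-6,3,27,0,0.2,0.8,70],[-6,3,27,0,0.1,0.8,70],[-5,3,27,0,0.2,0.7,70],[0,0,0,0,0,0,70]]]}}

```text
clock: 57.4
eef_pos: [0.557, 0.3831, 0.0929]
tool_rot: [-0.127, 0.992, -0.001, 0.003]
ft_force: [-0.5, -0.2, -0.4]
grip_width: 0.0699
```

```bash
python3 - <<'E'
from h import *
camera('wrist');camera('wrist');st();cartons(n=2);m=plan([.554,.387,.004],down(195.3),60,maxmm=20)
E
```

```text
57.5 p [558.8 384.4  97.5] psi -165.4 z [ 0.012  0.003 -1.   ] j [ 0.6   0.66  0.31  1.21 -0.    0.35] F [-1.  0.  0.] T [0.05 0.01 0.02] w 70.0
wrist 0.87 [260. 207.] ctr [561.6 389.6] size [36.2 85.7] ang 14.4 sat 16.0
wrist 0.81 [104. 121.] ctr [519.8 256.5] size [50.1 80.5] ang 35.9 sat 255.0
[[[1.4,0.5,19.1,0,0.2,-0.1,60],[1.3,0.6,19.1,0,0.2,-0.1,60],[1.2,0.6,19.1,0,0.2,-0.2,60],[1.2,0.5,19.1,0,0.2,-0.1,60],[1.1,0.6,19.2,0.1,0.1,-0.2,60]]]
```

>>> {"api": "jog_arm", "payload": {"deltas": [[[1.4,1,20,0,0.2,0,60],[1.3,1,20,0,0.2,0,60],[1.2,1,18,0,0.2,0,60],[1,0.5,18,0,0,0,60],[0,0,0,0,0,0,60]]]}}

```text
clock: 58.1
eef_pos: [0.5614, 0.3918, 0.036]
tool_rot: [-0.127, 0.992, 0.006, 0.013]
ft_force: [-0.3, -0.1, 0.2]
grip_width: 0.0601
```

```bash
python3 - <<'E'
from h import *
camera('wrist');camera('wrist');st();m=plan([.554,.3875,.004],down(194.6),60,maxmm=10)
E
```

```text
58.2 p [563.3 393.   38.9] psi -165.4 z [ 0.028  0.018 -0.999] j [ 0.61  0.71  0.24  1.06 -0.    0.36] F [ 0.6 -0.2 -0.8] T [-0.08 -0.02  0.01] w 59.9
[[[2.9,-0.8,8.6,0.2,0.4,0,60],[2.8,-0.8,8.7,0.1,0.5,0,60],[2.7,-0.8,8.7,0.2,0.4,0,60],[2.7,-0.8,8.6,0.1,0.5,0,60]]]
```

>>> {"api": "jog_arm", "payload": {"deltas": [[[3,-1.2,4,0.2,0.6,0,60],[3,-1.2,9,0.2,0.6,0,60],[2.5,-1,9,0.2,0.4,0,60],[2,-0.6,9,0,0.2,0,60],[0,0,0,0,0,0,60]]]}}

```text
clock: 58.7
eef_pos: [0.5567, 0.388, 0.0109]
tool_rot: [-0.127, 0.992, 0.001, 0.002]
ft_force: [-0.3, -0.1, -0.5]
grip_width: 0.0596
```

```bash
python3 - <<'E'
from h import *
camera('wrist');camera('wrist');st();m=plan([.554,.3875,.004],down(194.6),60,maxmm=10)
E
```

```text
58.8 p [557.6 388.6  12.2] psi -165.4 z [ 0.006  0.005 -1.   ] j [0.61 0.74 0.22 1.04 0.   0.35] F [ 0.1 -0.2  1. ] T [ 0.02 -0.04 -0.01] w 60.2
[[[3.8,-0.2,8.2,0.2,0.4,0,60]]]
```

Lower a little, close, lift.

>>> {"api": "jog_arm", "payload": {"deltas": [[[1.5,0,5,0,0.3,0,60],[0,0,3,0,0,0,60],[0,0,0,0,0,0,50],[0,0,0,0,0,0,42],[0,0,0,0,0,0,36]]]}}

```text
clock: 59.3
eef_pos: [0.5566, 0.3886, 0.0041]
tool_rot: [-0.127, 0.992, 0.002, 0.001]
ft_force: [0.6, -0.7, -0.3]
grip_width: 0.036
```

>>> {"api": "jog_arm", "payload": {"deltas": [[[0,0,0,0,0,0,32],[0,0,0,0,0,0,28],[0,0,0,0,0,0,28],[0,0,-10,0,0,0,28],[0,0,-20,0,0,0,28]]]}}

```text
clock: 59.8
eef_pos: [0.5544, 0.3871, 0.0321]
tool_rot: [-0.127, 0.992, 0.0, -0.002]
ft_force: [-0.1, -0.2, -0.3]
grip_width: 0.0351
```

>>> {"api": "jog_arm", "payload": {"deltas": [[[0,0,-30,0,0,0,28],[0,0,-35,0,0,0,28],[0,0,-35,0,0,0,28],[0,0,-25,0,0,0,28],[0,0,0,0,0,0,28]]]}}

```text
clock: 60.3
eef_pos: [0.5554, 0.3874, 0.1675]
tool_rot: [-0.127, 0.992, 0.002, 0.001]
ft_force: [0.2, 0.4, -0.1]
grip_width: 0.0349
```

```bash
python3 - <<'E'
from h import *
camera('wrist');st();m=plan([.512,.0865,.175],down(180),28,maxmm=35)
for d in masks_of('carton1','wrist')[:3]: print(round(d['conf'],2),np.round(d['at']),d['pixels'].sum())
E
```

```text
60.35 p [554.9 387.  165.6] psi -165.4 z [-0.001  0.002 -1.   ] j [0.61 0.63 0.43 1.37 0.   0.35] F [ 0.2 -0.3 -1.4] T [0.05 0.06 0.02] w 35.0
[[[13,-31.1,-1.1,0,0,1.6,28],[12.1,-31.5,-1.1,0,0,1.6,28],[11.3,-31.8,-1.1,0,0,1.6,28],[10.4,-32.1,-1.1,0,0,1.6,28],[9.5,-32.4,-1.1,0,0,1.6,28]]]
[[[8.5,-32.6,-1.1,0,0,1.6,28],[7.6,-32.8,-1.1,0,0,1.7,28],[6.7,-33.1,-1.1,0.1,0,1.6,28],[5.7,-33.2,-1,0,-0.1,1.7,28]]]
0.92 [135. 118.] 3499
0.85 [255. 259.] 10629
0.81 [226.  41.] 3395
```

>>> {"api": "jog_arm", "payload": {"deltas": [[[13,-32,-2,0,0,1.6,28],[12.5,-32,-2,0,0,1.6,28],[12,-32,-1,0,0,1.6,28],[11,-33,0,0,0,1.6,28],[10.5,-33,0,0,0,1.6,28]]]}}

```text
clock: 60.9
eef_pos: [0.5214, 0.2127, 0.1568]
tool_rot: [-0.059, 0.998, -0.003, -0.01]
ft_force: [1.4, 0.0, 0.1]
grip_width: 0.0351
```

>>> {"api": "jog_arm", "payload": {"deltas": [[[9.5,-33,0,0,0,1.6,28],[8.6,-33,0,0,0,1.6,28],[7.7,-33,0,0,0,1.6,28],[6.7,-33,0,0,0,1.6,28],[0,0,0,0,0,0,28]]]}}

```text
clock: 61.4
eef_pos: [0.4884, 0.0681, 0.1485]
tool_rot: [0.002, 1.0, -0.007, -0.02]
ft_force: [-0.4, -0.2, 0.0]
grip_width: 0.0347
```

```bash
python3 - <<'E'
from h import *
camera('wrist');camera('wrist');st();m=plan([.5,.0865,.06],down(180.6),28,maxmm=25)
for d in masks_of('drawer_in','wrist')[:2]: print(round(d['conf'],2),np.round(d['at']),d['pixels'].sum())
E
```

```text
61.5 p [489.5  70.8 148.7] psi 180.0 z [-0.039 -0.012 -0.999] j [ 0.15  0.31 -0.12  1.18 -0.01  0.15] F [ 0.2  0.7 -0.2] T [ 0.02 -0.04  0.04] w 35.3
[[[-3.5,4.2,22,-0.2,-0.6,-0.1,28],[-3.3,4.1,22.1,-0.2,-0.5,-0.2,28],[-3.1,4,22.1,-0.1,-0.6,-0.1,28],[-2.8,4,22.1,-0.2,-0.5,-0.2,28]]]
0.72 [177. 196.] 37789
0.35 [169. 205.] 42862
```

>>> {"api": "jog_arm", "payload": {"deltas": [[[-4,3,12,-0.2,-0.6,0,28],[-4,3,20,-0.2,-0.6,0,28],[-3,3,20,-0.1,-0.6,0,28],[-2,3,20,-0.1,-0.4,0,28],[0,0,0,0,0,0,28]]]}}

```text
clock: 62.05
eef_pos: [0.5033, 0.0904, 0.0728]
tool_rot: [-0.006, 1.0, 0.001, 0.001]
ft_force: [-0.7, -0.2, -1.1]
grip_width: 0.0352
```

```bash
python3 - <<'E'
from h import *
camera('wrist');camera('wrist');st();m=plan([.5,.084,.05],down(180.6),28,maxmm=10)
E
```

```text
62.15 p [505.2  90.2  75.4] psi -179.4 z [ 0.007  0.002 -1.   ] j [ 0.18  0.38 -0.23  0.95  0.    0.17] F [ 0.3 -0.4 -0.1] T [ 0.02 -0.01  0.02] w 35.3
[[[1.8,-2.1,8.5,0,0.1,0,28],[1.8,-2,8.5,0,0.1,0,28],[1.8,-2.1,8.4,0.1,0.2,0,28]]]
```

>>> {"api": "jog_arm", "payload": {"deltas": [[[2,-1,9,0,0.2,0,28],[2,-1,8,0,0.1,0,28],[1,0,4,0,0,0,28],[0,0,3,0,0,0,28],[0,0,2,0,0,0,28]]]}}

```text
clock: 62.65
eef_pos: [0.5027, 0.0891, 0.0507]
tool_rot: [-0.006, 1.0, 0.001, 0.003]
ft_force: [0.2, 0.5, -0.0]
grip_width: 0.0349
```

>>> {"api": "jog_arm", "payload": {"deltas": [[[0,0,2,0,0,0,28],[0,0,1,0,0,0,28]]]}}

```text
clock: 62.85
eef_pos: [0.5029, 0.0889, 0.0476]
tool_rot: [-0.006, 1.0, 0.001, 0.004]
ft_force: [0.1, 0.6, -0.2]
grip_width: 0.0349
```

```bash
python3 - <<'E'
from h import *
st()
E
```

```text
62.85 p [502.9  88.9  47.6] psi -179.3 z [ 0.007  0.003 -1.   ] j [ 0.17  0.41 -0.27  0.88  0.    0.16] F [ 0.1  0.6 -0.2] T [-0.02 -0.02 -0.01] w 34.9
```

>>> {"api": "jog_arm", "payload": {"deltas": [[[0,0,1.5,0,0,0,28],[0,0,1.5,0,0,0,28],[0,0,0,0,0,0,40],[0,0,0,0,0,0,50],[0,0,0,0,0,0,50]]]}}

```text
clock: 63.35
eef_pos: [0.505, 0.089, 0.0467]
tool_rot: [-0.006, 1.0, 0.001, 0.006]
ft_force: [0.8, -0.7, -0.2]
grip_width: 0.0501
```

>>> {"api": "jog_arm", "payload": {"deltas": [[[0,0,-20,0,0,0,50],[0,0,-35,0,0,0,50],[0,0,-40,0,0,0,70],[0,0,-40,0,0,0,75],[0,0,0,0,0,0,75]]]}}

```text
clock: 63.85
eef_pos: [0.5013, 0.0883, 0.1837]
tool_rot: [-0.006, 1.0, 0.001, 0.002]
ft_force: [1.0, -0.2, -0.6]
grip_width: 0.0745
```

```bash
python3 - <<'E'
from h import *
camera('wrist');st();m=plan([.545,-.33,.18],down(195),75,maxmm=40)
cartons('top')
E
```

```text
63.9 p [499.8  88.  181.1] psi -179.3 z [ 0.001  0.001 -1.   ] j [ 0.17  0.28 -0.07  1.22  0.    0.16] F [ 0.5 -0.1 -0.6] T [-0.02  0.05 -0.02] w 74.9
[[[-3.7,-38,0.1,0,0,-1.3,75],[-2.8,-38.1,0.1,0,0,-1.3,75],[-1.9,-38.2,0.1,0,0,-1.3,75],[-1.1,-38.2,0,0,0,-1.3,75],[-0.2,-38.2,0.1,0,0,-1.3,75]]]
[[[0.7,-38.2,0,0,0,-1.3,75],[1.5,-38.2,0.1,0,0,-1.3,75],[2.4,-38.2,0,0,0,-1.3,75],[3.3,-38.1,0.1,0,0,-1.3,75],[4.1,-38,0,0,0,-1.3,75]]]
[[[5,-37.9,0.1,0.1,0,-1.3,75]]]
top 0.83 [189. 148.] ctr [735.  284.2] size [45.2 81.4] ang -64.2 sat 160.0
top 0.76 [193. 205.] ctr [519.6 249.4] size [43.8 84.6] ang 36.1 sat 156.0
top 0.74 [362. 194.] ctr [ 553.1 -334.6] size [43.  77.8] ang 15.3 sat 12.0
top 0.61 [170. 235.] ctr [427.8 324.2] size [36.4 83.8] ang -87.0 sat 159.0
```

>>> {"api": "jog_arm", "payload": {"deltas": [[[-4,-39,0,0,0,-1.3,75],[-3,-39,0,0,0,-1.3,75],[-2,-39,0,0,0,-1.3,75],[-1,-39,0,0,0,-1.3,75],[0,-39,0,0,0,-1.3,75]]]}}

```text
clock: 64.5
eef_pos: [0.5145, -0.1067, 0.1673]
tool_rot: [-0.071, 0.997, 0.002, -0.012]
ft_force: [1.1, 0.6, -0.7]
grip_width: 0.0751
```

>>> {"api": "jog_arm", "payload": {"deltas": [[[0.7,-39,0,0,0,-1.3,75],[1.5,-39,0,0,0,-1.3,75],[2.4,-38,0,0,0,-1.3,75],[3,-38,0,0,0,-1.3,75],[4,-38,0,0,0,-1.3,75]]]}}

```text
clock: 65.0
eef_pos: [0.5328, -0.3031, 0.1532]
tool_rot: [-0.13, 0.991, 0.009, -0.02]
ft_force: [0.4, 0.8, -0.5]
grip_width: 0.0749
```

>>> {"api": "jog_arm", "payload": {"deltas": [[[5,-30,0,0,0,-1.3,75],[0,0,0,0,0,0,75],[0,0,15,0,0,0,70],[0,0,20,0,0,0,70],[0,0,0,0,0,0,70]]]}}

```text
clock: 65.5
eef_pos: [0.5277, -0.3365, 0.1038]
tool_rot: [-0.137, 0.99, 0.015, -0.028]
ft_force: [-0.3, 0.6, -0.2]
grip_width: 0.0697
```

```bash
python3 - <<'E'
from h import *
camera('wrist');camera('wrist');st();cartons(n=2)
m=plan([.546,-.3365,.045],down(195),65,maxmm=22)
E
```

```text
65.6 p [ 529.5 -337.3  107. ] psi -164.1 z [-0.054  0.019 -0.998] j [-0.56  0.61  0.24  1.26 -0.01 -0.84] F [0.5 0.4 0.4] T [ 0.   -0.1  -0.01] w 70.1
wrist 0.98 [239. 233.] ctr [ 554.2 -340. ] size [36.7 86.3] ang 13.1 sat 16.0
[[[-4.4,-1.1,15.9,0.4,-0.6,0.2,65],[-4.3,-0.9,15.9,0.4,-0.6,0.2,65],[-4.1,-0.8,16,0.4,-0.7,0.2,65],[-3.9,-0.7,16,0.5,-0.6,0.2,65]]]
```

>>> {"api": "jog_arm", "payload": {"deltas": [[[-5,-2,15,0.4,-0.7,0.4,65],[-5,-2,16,0.4,-0.7,0.4,65],[-4,-1.5,16,0.4,-0.7,0.4,60],[-3,-1,16,0.4,-0.6,0.4,60],[0,0,0,0,0,0,60]]]}}

```text
clock: 66.2
eef_pos: [0.5537, -0.3405, 0.0523]
tool_rot: [-0.125, 0.992, -0.004, 0.008]
ft_force: [0.4, -0.3, -0.4]
grip_width: 0.0599
```

```bash
python3 - <<'E'
from h import *
camera('wrist');camera('wrist');st();m=plan([.547,-.3415,.005],down(193.2),60,maxmm=12)
E
```

```text
66.3 p [ 555.  -341.6   54.7] psi -165.7 z [ 0.02  -0.009 -1.   ] j [-0.55  0.64  0.15  1.06  0.   -0.8 ] F [-0.5  0.4  0.4] T [-0.01  0.02 -0.03] w 60.2
[[[1.7,0.5,9.9,-0.1,0.2,0.2,60],[1.7,0.5,9.9,-0.2,0.2,0.2,60],[1.6,0.5,9.9,-0.1,0.2,0.2,60],[1.6,0.5,9.9,-0.2,0.2,0.3,60],[1.6,0.4,10,-0.1,0.2,0.2,60]]]
```

>>> {"api": "jog_arm", "payload": {"deltas": [[[2.5,0.5,8,-0.2,0.4,0.2,60],[2,0.5,10,-0.1,0.3,0.2,60],[2,0.5,10,-0.1,0.2,0.2,60],[1.5,0.5,10,0,0.2,0,60],[1,0,8,0,0.2,0,60]]]}}

```text
clock: 66.8
eef_pos: [0.5485, -0.3441, 0.0104]
tool_rot: [-0.119, 0.993, -0.006, -0.0]
ft_force: [0.0, 0.8, 0.8]
grip_width: 0.0599
```

>>> {"api": "jog_arm", "payload": {"deltas": [[[0,0,2,0,0,0,60],[0,0,2,0,0,0,60],[0,0,0,0,0,0,52],[0,0,0,0,0,0,46],[0,0,0,0,0,0,42]]]}}

```text
clock: 67.3
eef_pos: [0.5472, -0.3436, 0.0036]
tool_rot: [-0.119, 0.993, -0.005, -0.002]
ft_force: [0.2, -0.5, 0.2]
grip_width: 0.0421
```

>>> {"api": "jog_arm", "payload": {"deltas": [[[0,0,0,0,0,0,38],[0,0,0,0,0,0,34],[0,0,0,0,0,0,28],[0,0,0,0,0,0,28],[0,0,-8,0,0,0,28]]]}}

```text
clock: 67.8
eef_pos: [0.547, -0.3433, 0.012]
tool_rot: [-0.119, 0.993, -0.005, -0.002]
ft_force: [-0.5, 0.4, -1.3]
grip_width: 0.0351
```

>>> {"api": "jog_arm", "payload": {"deltas": [[[0,0,-20,0,0,0,28],[0,0,-35,0,0,0,28],[0,0,-40,0,0,0,28],[0,0,-45,0,0,0,28],[0,0,-15,0,0,0,28]]]}}

```text
clock: 68.3
eef_pos: [0.5452, -0.3404, 0.1709]
tool_rot: [-0.119, 0.993, -0.002, -0.005]
ft_force: [1.4, 0.3, -0.3]
grip_width: 0.0351
```

```bash
python3 - <<'E'
from h import *
camera('wrist');camera('wrist');st();m=plan([.5,-.035,.175],down(180.6),28,maxmm=38)
for d in masks_of('carton1','wrist')[:3]: print(round(d['conf'],2),np.round(d['at']),d['pixels'].sum())
E
```

```text
68.4 p [ 545.  -340.3  169.1] psi -166.3 z [-0.01  -0.005 -1.   ] j [-0.55  0.56  0.32  1.34 -0.01 -0.79] F [-0.  -0.2 -0.1] T [-0.03  0.02 -0.01] w 35.1
[[[-3.1,34.1,-0.8,0,-0.1,1.5,28],[-2.3,34.2,-0.8,0,-0.1,1.4,28],[-1.4,34.3,-0.8,0,-0.1,1.5,28],[-0.5,34.3,-0.7,0,0,1.4,28],[0.3,34.3,-0.8,0,-0.1,1.5,28]]]
[[[1.2,34.3,-0.7,-0.1,0,1.4,28],[2.1,34.2,-0.7,0,-0.1,1.5,28],[2.9,34.2,-0.7,-0.1,0,1.4,28],[3.8,34,-0.7,0,-0.1,1.5,28]]]
0.86 [255. 264.] 9947
```

>>> {"api": "jog_arm", "payload": {"deltas": [[[-3,34,-2,0,-0.1,1.5,28],[-2.3,34,-2,0,-0.1,1.5,28],[-1.4,34,-2,0,0,1.5,28],[-0.5,34,-2,0,0,1.5,28],[0.3,34,-2,0,0,1.5,28]]]}}

```text
clock: 68.95
eef_pos: [0.5127, -0.168, 0.1638]
tool_rot: [-0.047, 0.999, 0.003, -0.014]
ft_force: [0.2, -0.4, -1.0]
grip_width: 0.0348
```

>>> {"api": "jog_arm", "payload": {"deltas": [[[1.2,34,-1,0,0,1.4,28],[2.1,34,-1,0,0,1.4,28],[3,34,-1,0,0,1.4,28],[4,22,0,0,0,1.4,28],[0,0,0,0,0,0,28]]]}}

```text
clock: 69.45
eef_pos: [0.4847, -0.0351, 0.157]
tool_rot: [0.002, 1.0, 0.005, -0.025]
ft_force: [0.5, -0.2, 0.4]
grip_width: 0.0351
```

>>> {"api": "jog_arm", "payload": {"deltas": [[[0,0,0,0,0,0,28]]]}}

```text
clock: 69.55
eef_pos: [0.4836, -0.0348, 0.1554]
tool_rot: [0.001, 1.0, 0.005, -0.027]
ft_force: [-0.1, -0.3, -0.1]
grip_width: 0.0351
```

```bash
python3 - <<'E'
from h import *
camera('wrist');o=st();m=plan([.5,-.035,.062],down(180.6),28,maxmm=25)
im=camera('wrist');save(im,'d1.png',s=1.2)
E
```

```text
69.6 p [483.4 -35.  155.3] psi 179.8 z [-0.054  0.01  -0.998] j [-0.08  0.3  -0.12  1.21  0.01 -0.07] F [-0.7  0.1 -0.8] T [ 0.06  0.01 -0.04] w 35.2
[[[-5.4,-0.2,23.1,0.1,-0.8,-0.2,28],[-5.1,-0.2,23.1,0.2,-0.8,-0.2,28],[-4.8,-0.1,23.2,0.1,-0.8,-0.2,28],[-4.4,-0.1,23.3,0.2,-0.7,-0.2,28]]]
```

View pics/d1.png

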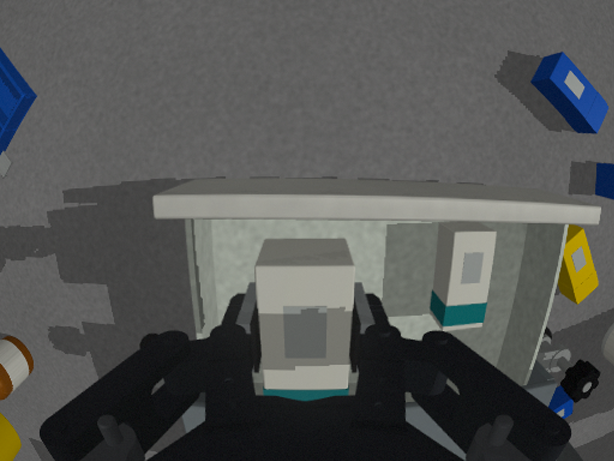

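>>> {"api": "jog_arm", "payload": {"deltas": [[[-6,0,10,0.1,-0.9,0,28],[-5,0,20,0.1,-0.8,0,28],[-4,0,20,0.1,-0.8,0,28],[-3,0,22,0.1,-0.6,0,28],[0,0,0,0,0,0,28]]]}}

```text
clock: 70.15
eef_pos: [0.5021, -0.0417, 0.08]
tool_rot: [0.006, 1.0, 0.0, 0.002]
ft_force: [-1.2, -0.4, -1.2]
grip_width: 0.0349
```

```bash
python3 - <<'E'
from h import *
camera('wrist');camera('wrist');st();m=plan([.502,-.035,.049],down(180.6),28,maxmm=10)
E
```

```text
70.25 p [504.2 -41.6  82.8] psi 179.3 z [ 0.009  0.    -1.   ] j [-0.08  0.36 -0.24  0.96  0.   -0.07] F [-0.  -0.2  0.2] T [-0.09  0.01  0.05] w 35.1
[[[0.7,1.6,8.4,0,0.1,-0.3,28],[0.6,1.7,8.5,0,0.1,-0.3,28],[0.6,1.7,8.4,0,0.1,-0.4,28],[0.6,1.6,8.5,0,0.2,-0.3,28]]]
```

>>> {"api": "jog_arm", "payload": {"deltas": [[[1,1,9,0,0.2,-0.3,28],[1,1,9,0,0.1,-0.3,28],[0.6,0.5,9,0,0.1,0,28],[0,0,5,0,0,0,28],[0,0,2,0,0,0,28]]]}}

```text
clock: 70.75
eef_pos: [0.5048, -0.0401, 0.0496]
tool_rot: [0.001, 1.0, -0.0, 0.004]
ft_force: [-0.6, -1.4, -0.8]
grip_width: 0.035
```

>>> {"api": "jog_arm", "payload": {"deltas": [[[0,0,2,0,0,0,28],[0,0,1.5,0,0,0,28],[0,0,1,0,0,0,28]]]}}

```text
clock: 71.05
eef_pos: [0.5063, -0.04, 0.0466]
tool_rot: [0.001, 1.0, -0.001, 0.005]
ft_force: [-0.9, -0.5, 6.9]
grip_width: 0.0354
```

```bash
python3 - <<'E'
from h import *
st()
E
```

```text
71.05 p [506.3 -40.   46.6] psi 179.9 z [ 0.01  -0.001 -1.   ] j [-0.08  0.41 -0.28  0.87 -0.   -0.08] F [-0.9 -0.5  6.9] T [-0.07  0.37 -0.01] w 35.4
```

>>> {"api": "jog_arm", "payload": {"deltas": [[[0,0,0,0,0,0,42],[0,0,0,0,0,0,50],[0,0,-20,0,0,0,50],[0,0,-35,0,0,0,50],[0,0,-40,0,0,0,50]]]}}

```text
clock: 71.55
eef_pos: [0.5007, -0.0394, 0.1385]
tool_rot: [0.001, 1.0, 0.0, -0.001]
ft_force: [1.0, 0.2, 0.2]
grip_width: 0.0498
```

>>> {"api": "jog_arm", "payload": {"deltas": [[[0,0,-10,0,0,0,0],[28,16,0,0,0,0,0],[31,17,0,0,0,0,0],[31,17,0,0,0,0,0],[30,14,0,0,0,0,0]]]}}

```text
clock: 72.05
eef_pos: [0.3856, 0.025, 0.1528]
tool_rot: [0.003, 1.0, -0.0, 0.007]
ft_force: [-0.1, 0.0, -0.7]
grip_width: -0.0002
```

```bash
python3 - <<'E'
from h import *
camera('wrist');camera('wrist');st();m=plan([.395,.026,.083],down(180),0,maxmm=20)
im=camera('top');save(im,'t2.png',(100,110,420,290),2.4)
cartons('top',n=6)
E
```

```text
72.15 p [382.2  25.3 152.2] psi 179.8 z [ 0.009 -0.001 -1.   ] j [ 0.07  0.06 -0.43  1.07 -0.    0.07] F [-0.4  0.4  0.2] T [-0.01 -0.03  0.01] w 0.4
[[[-3,0.2,17.3,0,0.1,-0.1,0],[-3.1,0.2,17.3,0,0.1,0,0],[-3.1,0.2,17.4,0,0.2,-0.1,0],[-3.1,0.2,17.3,0,0.1,0,0]]]
top 0.82 [186. 150.] ctr [733.2 282.5] size [46.8 82.9] ang -64.4 sat 159.5
top 0.81 [278. 205.] ctr [516.2 -41.6] size [34.6 83.1] ang -1.5 sat 12.0
top 0.73 [175. 236.] ctr [427.8 324.5] size [35.9 83.2] ang -87.0 sat 161.0
top 0.7 [194. 207.] ctr [518.6 247.9] size [37.9 82.2] ang 33.1 sat 158.0
top 0.63 [203. 260.] ctr [348.2 225.6] size [36.2 78.7] ang 58.3 sat 160.0
top 0.62 [242. 205.] ctr [515.9  89.7] size [41.5 83.1] ang -1.1 sat 12.0
```

View pics/t2.png

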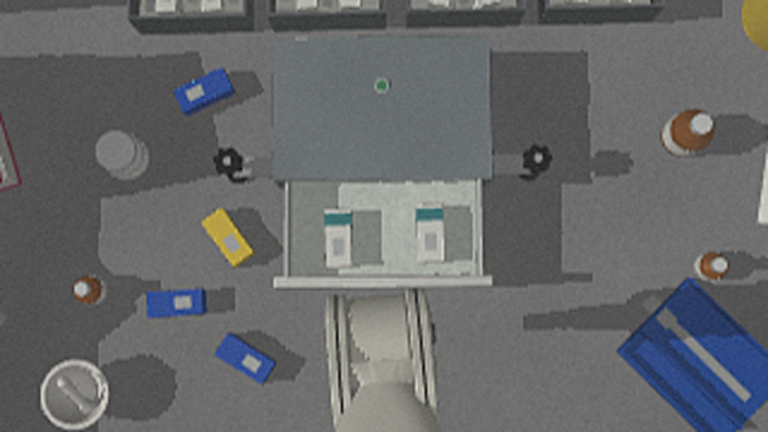

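>>> {"api": "jog_arm", "payload": {"deltas": [[[-2,0,17,0,0.1,0,0],[-3,0,18,0,0.1,0,0],[-3,0,18,0,0.1,0,0],[-3,0,17,0,0.1,0,0],[0,0,0,0,0,0,0]]]}}

```text
clock: 72.8
eef_pos: [0.4089, 0.0222, 0.0822]
tool_rot: [0.005, 1.0, -0.001, 0.008]
ft_force: [-1.0, -0.3, 0.1]
grip_width: 0.0
```

>>> {"api": "jog_arm", "payload": {"deltas": [[[-12,0,0,0,0,0,0],[-12,0,0,0,0,0,0],[-12,0,0,0,0,0,0],[-14,0,0,0,0,0,0],[-14,0,0,0,0,0,0]]]}}

```text
clock: 73.3
eef_pos: [0.475, 0.0207, 0.0835]
tool_rot: [0.006, 1.0, -0.0, 0.004]
ft_force: [-2.6, 0.5, -3.0]
grip_width: 0.0002
```

>>> {"api": "jog_arm", "payload": {"deltas": [[[-14,0,0,0,0,0,0],[-14,0,0,0,0,0,0],[-14,0,0,0,0,0,0],[-14,0,0,0,0,0,0],[-8,0,0,0,0,0,0]]]}}

```text
clock: 73.8
eef_pos: [0.5404, 0.0197, 0.0836]
tool_rot: [0.006, 1.0, 0.0, -0.002]
ft_force: [-3.3, 0.6, 0.5]
grip_width: -0.0002
```

>>> {"api": "jog_arm", "payload": {"deltas": [[[-6,0,0,0,0,0,0],[-6,0,0,0,0,0,0],[-5,0,0,0,0,0,0],[-4,0,0,0,0,0,0],[-4,0,0,0,0,0,0]]]}}

```text
clock: 74.3
eef_pos: [0.5646, 0.0193, 0.0836]
tool_rot: [0.006, 1.0, 0.0, -0.005]
ft_force: [-15.3, 0.8, 10.3]
grip_width: -0.0001
```

```bash
python3 - <<'E'
from h import *
st()
E
```

```text
74.3 p [564.6  19.3  83.6] psi 179.3 z [-0.01   0.001 -1.   ] j [ 0.03  0.48 -0.05  1.05  0.    0.05] F [-15.3   0.8  10.3] T [0.07 3.15 0.03] w -0.1
```

>>> {"api": "jog_arm", "payload": {"deltas": [[[15,0,0,0,0,0,0],[30,0,0,0,0,0,0],[40,0,0,0,0,0,0],[45,0,0,0,0,0,0],[20,0,-25,0,0,0,0]]]}}

```text
clock: 74.8
eef_pos: [0.4196, 0.0207, 0.1082]
tool_rot: [0.007, 1.0, -0.0, 0.003]
ft_force: [-0.8, -0.9, 0.1]
grip_width: 0.0
```

>>> {"api": "jog_arm", "payload": {"deltas": [[[0,0,-40,0,0,0,0],[0,0,-40,0,0,0,0],[0,0,0,0,0,0,0],[0,0,0,0,0,0,0],[0,0,0,0,0,0,0]]]}}

```text
clock: 75.3
eef_pos: [0.4243, 0.0206, 0.1969]
tool_rot: [0.007, 1.0, -0.0, 0.014]
ft_force: [-0.7, 0.7, -0.0]
grip_width: -0.0003
```

```bash
python3 - <<'E'
from h import *
for _ in range(4): camera('top')
st();im=camera('side');save(im,'side2.png',(110,90,480,360),2)
t=camera('top');print(masks_of('drawer','top')[0]['at'])
for y in(-.07,.1): print(y,[(round(x*1e3),int(t.astype(float).mean(2)[tuple(np.round(proj('top',[x,y,.116])).astype(int)[::-1])])) for x in np.arange(.50,.62,.006)])
E
```

```text
75.5 p [422.6  20.5 195.4] psi 179.2 z [ 0.023 -0.001 -1.   ] j [ 0.05  0.09 -0.27  1.18 -0.    0.06] F [0.1 0.7 0.5] T [-0.01 -0.04  0.01] w 0.0
[262.7, 190.4]
-0.07 [(500, 111), (506, 110), (512, 111), (518, 113), (524, 112), (530, 103), (536, 110), (542, 113), (548, 110), (554, 95), (560, 103), (566, 128), (572, 168), (578, 178), (584, 115), (590, 103), (596, 109), (602, 109), (608, 109), (614, 109)]
0.1 [(500, 112), (506, 109), (512, 109), (518, 111), (524, 109), (530, 107), (536, 107), (542, 107), (548, 109), (554, 114), (560, 95), (566, 102), (572, 151), (578, 171), (584, 152), (590, 105), (596, 111), (602, 112), (608, 109), (614, 111)]
```

View pics/side2.png

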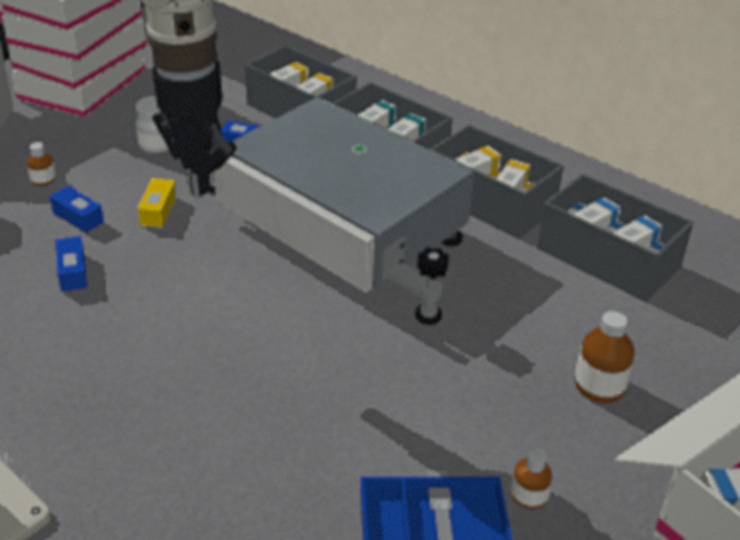

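```bash
python3 -c "
from workcell import *
print(job_done())"
```

```text
the job is handed in; nothing more can be done
None
```

The job is done and handed in. The cabinet stands level, both white cartons lie flat in the drawer, and the drawer is latched shut.

- **Feet:** I turned the left knob about 322° and the right about 191°. Fingertip touches then put the case top at 117.4 to 117.5 mm at front left, front right and rear middle. That is level to about 0.1 mm. I touched only the right knob again afterwards: it stood 16.0 mm below the case top beside it, as it should.
- **Drawer:** It sprang open on the push, and I pulled it fully out. After closing it and backing off, the pictures show the panel front near x = 0.571 m, which is where it was when first latched.
- **Cartons:** Only two white cartons were there, and I left the blue and yellow look-alikes where they were. The left carton had been knocked about 3 cm aside before I reached it, so I measured it again first.
- **Other things:** The last pictures show the bottles and the jar standing and the cabinet where it was. The strongest push on the drawer front was about 15 N.
- **Disagreement:** My first camera estimate of the knob gaps read about 1.5 to 2.3 mm too small, probably because I took a raised boss for the lug top. I used the touch measurements for the final adjustment.

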